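# Lay out the gift display

## Task

Lay out the gift display on the dark wooden board, each thing centred on its own cork spot: the hare between the dark candle pot and the toadstool, the white house to the right of the toadstool, the loose bar of soap to the right of the candle pot, and the matchbox between the house and the soap (right as the robot sees it). Put the tealight on top of the soap, in the middle. Soap and matchbox lie flat and lengthwise along the board, everything stands upright, and the candle pot and the toadstool stay where they are.

Things in the scene. Friction and masses are not known exactly. Their poses are not given: they have to be found in the camera images.
- board: Dark wooden display board lying fixed on the table, 250 mm long (its x, pointing away from the robot, turned by up to 0.2 rad), 170 mm wide (its y, to the left), 10 mm thick; origin at the centre of its underside. Six flush cork spots of 54 mm with thin brass rims mark the places: left column at board y = +44 mm, right column at y = -44 mm, each with spots at x = -82 (near), 0 (middle) and +82 mm (far); their tops are at board z = 10 mm.
- votive: Dark round glass candle pot, loose, 60 mm across, 44 mm high; origin at the centre of its underside, z up. It stands on the near or the far spot of the left column.
- toadstool: Small ceramic toadstool, loose, on the board (not those elsewhere in the room), cap 62 mm across, 80 mm high; origin at the centre of its underside, z up. It stands on the other end spot of the left column.
- soap: Loose bar of soap lying flat: 47 mm (its x) by 79 mm (its y, lengthwise) by 26 mm high, 0.1 kg; origin at the centre of its underside. Grip it across the 47 mm width. (More soap lies fixed in the boxes at the left; this one lies by itself on the table.)
- tealight: Loose tealight in a metal cup, 38 mm across; the cup's rim is 16 mm high, the wick reaches 20 mm; about 20 g; origin at the centre of its underside, z up.
- matches: Loose matchbox lying flat on the robot's table (not the one on the neighbouring table): 36 mm (its x) by 55 mm (its y, lengthwise) by 16 mm high, about 25 g; origin at the centre of its underside.
- rabbit: Loose dark figurine of a sitting hare on a small plinth, 102 mm high, about 0.32 kg; it is gripped as an upright cylinder of 36 mm diameter and 96 mm height about its origin's z axis; origin at the centre of its underside.
- house: Loose white ceramic house with a pitched roof, 110 mm high, 0.14 kg: 45 mm deep along its x (the two gable walls are upright to nearly the ridge) and 50 mm wide along its y (these walls are upright to 76 mm, where the roof begins to slope; eaves 52 mm); the ridge runs along its x. Origin at the centre of its underside.
Not all that is in view belongs to the job. Leave any yellow look-alike of the house alone.

How it is judged (in metres and radians):
At the end, for the whole second after the job is handed in: Hare, matchbox, house and soap each on its spot (see goal), within 12 mm of its centre along and across the board; tealight on the soap within 12 mm of its middle; soap and matchbox lengthwise within 0.25 rad; all upright within 0.12 rad, resting (height within 4 mm), released and still (((x of votive in the frame of board below 0 m and x of house in the frame of board between 0.07 and 0.094 m and y of house in the frame of board between -0.056 and -0.032 m and z of house in the frame of board between 0.006 and 0.014 m and x of soap in the frame of board between -0.094 and -0.07 m and y of soap in the frame of board between -0.056 and -0.032 m and z of soap in the frame of board between 0.006 and 0.014 m) or (x of votive in the frame of board above 0 m and x of house in the frame of board between -0.094 and -0.07 m and y of house in the frame of board between -0.056 and -0.032 m and z of house in the frame of board between 0.006 and 0.014 m and x of soap in the frame of board between 0.07 and 0.094 m and y of soap in the frame of board between -0.056 and -0.032 m and z of soap in the frame of board between 0.006 and 0.014 m)) and x of rabbit in the frame of board between -0.012 and 0.012 m and y of rabbit in the frame of board between 0.032 and 0.056 m and z of rabbit in the frame of board between 0.006 and 0.014 m and x of matches in the frame of board between -0.012 and 0.012 m and y of matches in the frame of board between -0.056 and -0.032 m and z of matches in the frame of board between 0.006 and 0.014 m and x of tealight in the frame of soap between -0.012 and 0.012 m and y of tealight in the frame of soap between -0.012 and 0.012 m and z of tealight in the frame of soap between 0.022 and 0.03 m and angle between each of rabbit, house, soap, matches, tealight, votive, toadstool's own z axis and vertical below 0.12 rad and angle between the y axis of each of soap, matches and the x axis of board, either way round below 0.25 rad and linear speed of each of rabbit, house, soap, matches, tealight below 0.02 m/s); the robot touches nothing.
It fails at once if candle pot moved more than 15 mm (distance of votive from where it was at the start of the episode above 0.015 m).
It fails at once if toadstool moved more than 15 mm (distance of toadstool from where it was at the start of the episode above 0.015 m).
It also fails if it takes over 144 s, if anything falls off the work surface, if the arm or the gripper's body presses on something with over 40 N, if the wrist force passes 120 N, or if a joint passes its speed limit or range.

## Robot

A 6-joint arm with a two-finger parallel gripper is mounted at the origin on a cart in front of the work surface, level with it; the furniture and walls round the work are solid. World frame = base frame: x ahead of the robot, y to its left, z up, the work surface at z = 0. Lengths are in m, angles in degrees, forces in N, time in s.
With the tool pointing down it reaches from about 0.4 to 0.825 m from the base axis. Payload 7 kg.
Tool frame: the origin (TCP) lies midway between the tips of the shut fingers; the grasp point (between the pads) lies 19 mm behind it; z points along the fingers, y is the line along which they close (so a half turn about z gives the same grasp; the last joint's range is limited). The gripper opens to 88 mm and grips with 3 to 60 N. Pads are 19 mm wide; open, the fingers measure 130 mm over their backs; the gripper's body (78 mm by 193 mm) begins 47 mm behind the grasp point.
Start: joints at [-57.748, 20.546, 0.682, 0, -70.136, -16.507], TCP at [0.183, -0.65, 0.227] pointing down, gripper open.
Joint ranges: [-176.03, 176.03], [-82.01, 121.73], [-58.28, 71.71], [-173.87, 95.51], [-174.79, -0.11], [-173.66, 173.66]. Speed limits (degrees/s): [136.94, 136.94, 172.46, 180, 180, 180].

## Interface

Orientations are given as [roll, pitch, yaw] about the fixed x, y, z axes, in that order (R = Rz(yaw) Ry(pitch) Rx(roll)).
In Python, from plant import telemetry, viewer, workorder gives the robot as it stands. The module is installed in compiled form; this text tells all that it offers.
- The arm moves only by the tool carry_out, never from a script. Its argument "rows" is a list of rows, each a list of 6 numbers: the shift along the tool's x, y, z in m, then the turn, a rotation vector about the tool's x, y, z in rad. In form: [[tx, ty, tz, ax, ay, az], ...]. A call has 1 to 8 rows; each row is the pose to reach, as a shift and turn from the pose commanded when the call began, along the tool's axes at that moment; what a row does not reach only later rows make up. A row lasts 1/8 s, in which the tool goes at most 62.5 mm and 10.7 degrees, less where a joint would pass 70% of its speed; a pose out of reach is approached as far as the arm can. A call with a gripper value outside its range is refused whole. "grip" is the gripper's target within -1 to 1 (fully open at 1, half-way at 0, shut at -1), set as the call begins (left out, the last holds). The fingers move at their own pace and stop on an object; the grip force is fixed at half the most. Time passes only in rows, so rows that repeat a pose let the fingers close. It gives the time, the measured TCP pose, the force, the opening and the grip force at its end, in the units of the state.
- telemetry.get_obs(): the state, without advancing time (a new reading comes with each control period).
- viewer.snapshot(name): name is "scene" or "top" or "wrist"; returns the picture (480x640x3 uint8, red, green, blue); there is no depth.
- viewer.camera_info(name): a dict with "intrinsics" (3x3 intrinsics, pixels), "k1" (the pictures are not rectified: a ray, as slopes to the right and down, at radius r is drawn at 1 + k1 r^2 times it, then the intrinsics apply), "extrinsics" (4x4, takes a point from camera to world coordinates); the wrist camera has in their place "tool_from_camera" (4x4, takes a point from camera to tool coordinates, whose origin is the TCP and whose axes are the flange's). Camera axes: x right, y down, z forward; pixel columns grow to the right and rows downward; lengths in m; the calibration is good to about 2 mm. A picture is of the moment at which its call begins: read the wrist's pose just before it. camera_info takes no time and is no camera call.
- workorder.close_job(): hands the job in; it is judged then, once.
The state is a dict: "clock": time; "joint_pos": joint angles; "qvel": joint speeds; "tau": joint torques, N m; "tool_pos": TCP position; "orientation": TCP orientation; "force": force on the tool from outside, world axes, zero at the start; "moment": the same for the moment, N m; "opening": finger opening in m; "gripper_force": force on a finger pad.
Only numpy, scipy, OpenCV 4.12 (cv2) and the standard library are available. Lean on these libraries where they do the work, as an engineer would, in place of code of your own. Each camera call takes 0.05 s, during which the arm holds its last target. There are 200 camera calls.

## Working session

There is one attempt and no reset: what is moved stays moved. The work goes in short steps, Python scripts to look and compute and a tool call to move; the robot and the scene stay as the last step left them, time stands still between calls to the robot, and variables do not carry over. Pictures are saved under pics/ and viewed, at most 14 in all, crops included, and the job is handed in when it is done.

Besides the shell and the picture viewer there is one more tool, called after "Request:" as name(argument=value, ...), one argument or row to a line, values as JSON. carry_out: Moves the arm, as the interface text tells. Its arguments: {"type":"object","properties":{"rows":{"type":"array"},"grip":{"type":"number"}},"required":["rows"]}

```bash
mkdir -p pics
python3 - <<'E'
from plant import telemetry, viewer
import cv2,numpy as np
np.set_printoptions(precision=4,suppress=True)
print(telemetry.get_obs())
for n in("scene","top","wrist"):
    im=viewer.snapshot(n); cv2.imwrite(f"pics/{n}0.png",im[...,::-1])
    print(n,viewer.camera_info(n))
E
```

```text
{'clock': 0.0, 'joint_pos': array([-57.7498,  20.5895,   0.6339,  -0.0188, -70.1371, -16.5064]), 'qvel': array([-0.0199,  0.1099, -0.0421,  0.0105,  0.0018, -0.0028]), 'tau': array([  0.0004, -58.2723,  29.3062,   6.9973,   0.0071,  -0.0002]), 'tool_pos': array([ 0.183 , -0.6492,  0.2256]), 'orientation': array([ 179.9061,   -0.0094, -164.2626]), 'force': array([ 1.4505, -0.4264, -0.7626]), 'moment': array([ 0.022 , -0.0193, -0.0743]), 'gripper_force': 0.0, 'opening': 0.08778765812835397}
scene {'intrinsics': array([[577.8581,   0.    , 327.0736],
       [  0.    , 577.8581, 234.2694],
       [  0.    ,   0.    ,   1.    ]]), 'k1': -0.09190010856105842, 'extrinsics': array([[-0.9597,  0.2273, -0.1652,  0.7564],
       [ 0.281 ,  0.7672, -0.5767,  0.8338],
       [-0.0044, -0.5998, -0.8001,  1.1225],
       [ 0.    ,  0.    ,  0.    ,  1.    ]])}
top {'intrinsics': array([[491.5334,   0.    , 320.2577],
       [  0.    , 491.5334, 240.166 ],
       [  0.    ,   0.    ,   1.    ]]), 'k1': 0.003096039996292541, 'extrinsics': array([[-0.0279, -0.9691,  0.2453,  0.3219],
       [-0.9996,  0.0273, -0.0058,  0.0281],
       [-0.0011, -0.2453, -0.9694,  0.963 ],
       [ 0.    ,  0.    ,  0.    ,  1.    ]])}
wrist {'intrinsics': array([[392.1269,   0.    , 316.1147],
       [  0.    , 392.1269, 242.9467],
       [  0.    ,   0.    ,   1.    ]]), 'k1': 0.015107714172960815, 'tool_from_camera': array([[-0.0019, -0.9556, -0.2948,  0.0806],
       [ 1.    , -0.0019, -0.0001, -0.0001],
       [-0.0005, -0.2948,  0.9556, -0.1582],
       [ 0.    ,  0.    ,  0.    ,  1.    ]])}
```

View pics/top0.png

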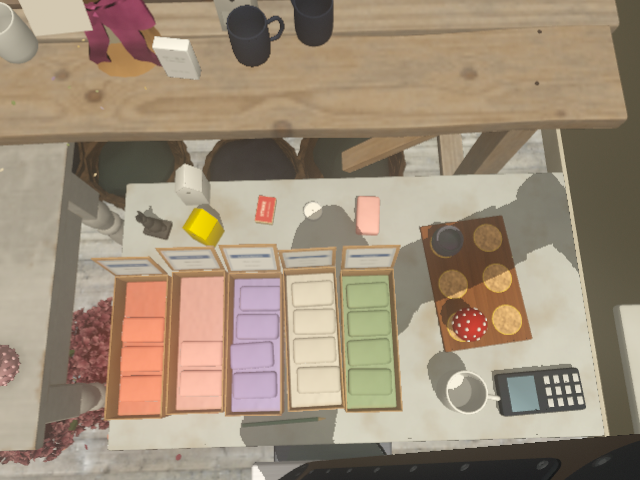

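View pics/scene0.png

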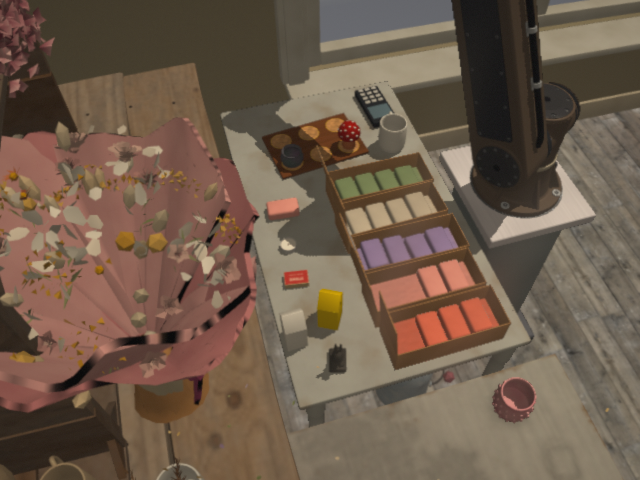

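The top view shows hare (154,222), white house (190,184), yellow decoy (204,226), matchbox (265,208), tealight (312,210) and soap (368,215). The board is around (475,283), with the pot on the far-left spot and the toadstool near-left. So the house goes near-right, the soap far-right and the matches mid-right. The scene view confirms the same layout.

```bash
cat > h.py <<'E'
import cv2,numpy as np
from scipy.spatial.transform import Rotation as Ro
from plant import telemetry, viewer
np.set_printoptions(precision=4,suppress=True)
def cam(n,obs=None):
    c=viewer.camera_info(n); 
    if n!="wrist": return c["intrinsics"],c["k1"],c["extrinsics"]
    o=obs or telemetry.get_obs(); T=np.eye(4)
    T[:3,:3]=Ro.from_euler("xyz",o["orientation"],degrees=True).as_matrix(); T[:3,3]=o["tool_pos"]
    return c["intrinsics"],c["k1"],T@c["tool_from_camera"]
def cast(px,z,n,C=None):
    K,k1,E=C or cam(n); px=np.atleast_2d(np.float64(px))
    p=cv2.undistortPoints(px[:,None],K,np.array([k1,0,0,0,0.]))[:,0]
    d=np.c_[p,np.ones(len(p))]@E[:3,:3].T; o=E[:3,3]
    return (o+d*((z-o[2])/d[:,2])[:,None])[:,:2]
def proj(P,n,C=None):
    K,k1,E=C or cam(n); I=np.linalg.inv(E)
    return cv2.projectPoints(np.float64(P).reshape(-1,1,3),cv2.Rodrigues(I[:3,:3])[0],I[:3,3],K,np.array([k1,0,0,0,0.]))[0][:,0]
E
python3 - <<'E'
from h import *
im=cv2.imread("pics/top0.png"); hsv=cv2.cvtColor(im,cv2.COLOR_BGR2HSV)
a=cv2.resize(im[165:255,130:390],None,fx=3,fy=3,interpolation=cv2.INTER_CUBIC)
b=cv2.resize(im[205:360,410:545],None,fx=2,fy=2,interpolation=cv2.INTER_CUBIC)
c=np.zeros((590,800,3),np.uint8); c[:270,:780]=a; c[275:585,:270]=b
d=cv2.imread("pics/scene0.png")[180:400,250:410]
c[275:590,300:300+229]=cv2.resize(d,(229,315))
cv2.imwrite("pics/c1.png",c)
for n,x0,y0,x1,y1 in(("matches",250,190,280,230),("soap",352,192,385,240),("light",300,198,325,222),("white",172,160,212,208)):
    s=hsv[y0:y1,x0:x1]
    m={"matches":(s[...,1]>150)&((s[...,0]<8)|(s[...,0]>172)),"soap":(s[...,1]>60)&((s[...,0]<12)|(s[...,0]>170)),"light":s[...,2]>235,"white":s[...,2]>225}[n].astype(np.uint8)
    k=max(cv2.findContours(m,0,1)[0],key=cv2.contourArea); k=k+[x0,y0]
    zt={"matches":.016,"soap":.026,"light":.016,"white":.1}[n]
    w=cast(k[:,0],zt,"top"); r=cv2.minAreaRect(np.float32(w*1000)); print(n,cv2.minAreaRect(k),"world mm",r)
E
```

```text
matches ((264.6756896972656, 208.44595336914062), (14.960308074951172, 23.67345428466797), 9.462322235107422) world mm ((630.8633422851562, 132.80279541015625), (30.241857528686523, 49.1930046081543), 80.61107635498047)
soap ((367.5, 215.5), (39.0, 23.0), 90.0) world mm ((607.6871337890625, -72.82630920410156), (46.051612854003906, 81.34814453125), 86.72809600830078)
light ((310.8076477050781, 207.9615020751953), (9.707252502441406, 16.36365509033203), 56.3099365234375) world mm ((629.0441284179688, 39.892425537109375), (20.31549644470215, 33.23856735229492), 33.360660552978516)
white ((185.5, 178.0), (5.0, 16.0), 0.0) world mm ((667.2908935546875, 271.6551818847656), (32.46373748779297, 9.308734893798828), 2.1703577041625977)
```

View pics/c1.png

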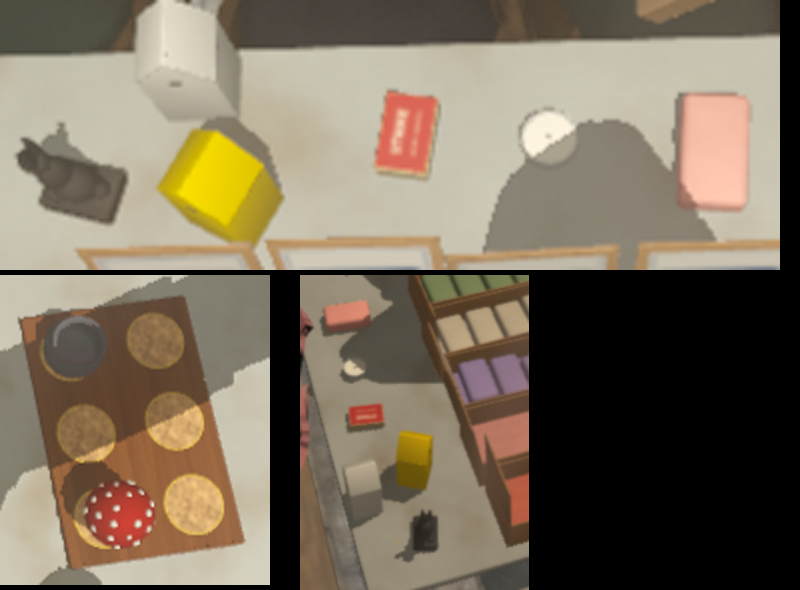

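The crop puts the cork centres, in top-image pixels, at far-right (488,237.5), mid-right (497.5,278), near-right (507,319.5) and mid-left (453,283.5). The tealight is at (312.7,210.7) and the matchbox at about (265.5,209).

```bash
cat >> h.py <<'E'
def rows(x,y,z,yaw,roll=180):
    "final row (tool axes) from the measured pose to a tool-down pose"
    o=telemetry.get_obs(); R=Ro.from_euler("xyz",o["orientation"],degrees=True); p=np.array(o["tool_pos"])
    T=Ro.from_euler("xyz",[180,0,yaw],degrees=True); d=np.array([x,y,z])-p
    r=np.r_[R.inv().apply(d),(R.inv()*T).as_rotvec()]
    print("row",r.round(4).tolist(),"n>=%.1f"%max(np.linalg.norm(d)/.0625,np.linalg.norm(r[3:])/.187))
E
python3 - <<'E'
from h import *
px=[(488,237.5),(497.5,278),(507,319.5),(453,283.5)]
B=np.array([(.082,-.044),(0,-.044),(-.082,-.044),(0,.044)])
W=cast(px,.01,"top"); print(W)
a=B-B.mean(0); w=W-W.mean(0)
yaw=np.arctan2((a[:,0]*w[:,1]-a[:,1]*w[:,0]).sum(),(a*w).sum())
R=np.array([[np.cos(yaw),-np.sin(yaw)],[np.sin(yaw),np.cos(yaw)]]); t=W.mean(0)-R@B.mean(0)
print("board",t,np.degrees(yaw),"resid",W-(B@R.T+t)); print("spots FR MR NR ML",B@R.T+t)
im=cv2.imread("pics/scene0.png")
print("light",cast((312.7,210.7),.016,"top"),"table far edge px", cast([(200,182),(560,174)],0,"top"))
# yellow/white/rabbit bases rough: lowest visible
print("rough house,yellow,rabbit",cast([(186,180),(203,226),(158,225)],.05,"top"))
rows(.60,.13,.26,-189+360)
rows(.5,-.3,.26,-167)
E
```

```text
[[ 0.5591 -0.3133]
 [ 0.4768 -0.3227]
 [ 0.3959 -0.3315]
 [ 0.4684 -0.2346]]
board [ 0.4727 -0.2787] 6.202813170156892 resid [[ 0.0002  0.0003]
 [-0.0006 -0.0003]
 [ 0.     -0.0003]
 [ 0.0005  0.0003]]
spots FR MR NR ML [[ 0.5589 -0.3135]
 [ 0.4774 -0.3224]
 [ 0.3959 -0.3313]
 [ 0.4679 -0.2349]]
light [[0.6233 0.036 ]] table far edge px [[ 0.6976  0.2693]
 [ 0.694  -0.4823]]
rough house,yellow,rabbit [[0.683  0.2846]
 [0.5875 0.2481]
 [0.5919 0.3351]]
row [-0.6127, 0.6371, -0.0334, 0.0012, -0.0004, 0.4318] n>=14.2
row [-0.3998, 0.2503, -0.0339, 0.0013, -0.0002, 0.0478] n>=7.6
```

Request:
carry_out(
  rows=[
    [-0.03, 0.03, -0.03, 0, 0, 0.02],
    [-0.07, 0.075, -0.03, 0, 0, 0.05],
    [-0.11, 0.115, -0.03, 0, 0, 0.08],
    [-0.15, 0.155, -0.03, 0, 0, 0.11],
    [-0.19, 0.195, -0.03, 0, 0, 0.14],
    [-0.23, 0.235, -0.03, 0, 0, 0.17],
    [-0.27, 0.28, -0.03, 0, 0, 0.2],
    [-0.31, 0.32, -0.03, 0, 0, 0.22],
  ],
  grip=1,
)

```text
clock: 1.15
tool_pos: [0.395, -0.2557, 0.2567]
orientation: [180.0, 0.0, -176.9]
force: [1.7, -0.7, -0.3]
opening: 0.0873
gripper_force: 0.0
```

```bash
python3 -c "
from h import *
rows(.625,.132,.2,171); print(telemetry.get_obs())"
```

```text
row [-0.2505, 0.3747, 0.0569, 0.0001, 0.0005, 0.2111] n>=7.3
{'clock': 1.15, 'joint_pos': array([ -8.8614,  -0.3347, -21.2629,  -0.0071, -69.0415, -78.0397]), 'qvel': array([ 57.0431,  -5.2237,  -5.1983,   0.2021,   0.137 , -65.5055]), 'tau': array([ -6.7489, -29.8259,  28.3163,   6.6758,  -0.2843,   1.7884]), 'tool_pos': array([ 0.395 , -0.2557,  0.2567]), 'orientation': array([ 179.9998,    0.031 , -176.9037]), 'force': array([ 1.6654, -0.6594, -0.2835]), 'moment': array([-0.0483, -0.2311,  0.0171]), 'gripper_force': 0.0, 'opening': 0.08729871361219194}
```

Request:
carry_out(
  rows=[
    [-0.04, 0.05, 0, 0, 0, 0.03],
    [-0.075, 0.1, 0, 0, 0, 0.06],
    [-0.11, 0.15, 0.01, 0, 0, 0.09],
    [-0.145, 0.2, 0.02, 0, 0, 0.12],
    [-0.18, 0.255, 0.03, 0, 0, 0.15],
    [-0.215, 0.31, 0.04, 0, 0, 0.18],
    [-0.24, 0.355, 0.05, 0, 0, 0.21],
    [-0.25, 0.375, 0.057, 0, 0, 0.21],
  ],
)

```text
clock: 2.15
tool_pos: [0.6243, 0.1333, 0.1979]
orientation: [-179.9, -0.1, 171.2]
force: [0.8, 0.1, 0.0]
opening: 0.0874
gripper_force: 0.0
```

```bash
cat >> h.py <<'E'
def look(name,mask=None,z=None):
    o=telemetry.get_obs(); C=cam("wrist",o); im=viewer.snapshot("wrist")[...,::-1].copy()
    cv2.imwrite(f"pics/{name}.png",im); hsv=cv2.cvtColor(im,cv2.COLOR_BGR2HSV)
    if mask:
        m=cv2.morphologyEx(mask(hsv).astype(np.uint8),cv2.MORPH_OPEN,np.ones((3,3)))
        ks=sorted([k for k in cv2.findContours(m,0,1)[0] if cv2.contourArea(k)>300],key=cv2.contourArea)[::-1][:5]
        for k in ks: 
            w=cast(k[:,0],z,"wrist",C); print(cv2.boundingRect(k),"world mm/deg",cv2.minAreaRect(np.float32(w*1000)))
    return im,C
E
python3 -c "
from h import *
look('w1',lambda s:(s[...,1]>130)&((s[...,0]<9)|(s[...,0]>172)),.016)
print(telemetry.get_obs()['tool_pos'],telemetry.get_obs()['orientation'])"
```

```text
(298, 193, 39, 58) world mm/deg ((628.8685302734375, 132.826171875), (33.84050369262695, 52.7801628112793), 80.32247161865234)
[0.6245 0.1341 0.1969] [-179.9334   -0.124   171.2375]
```

View pics/w1.png

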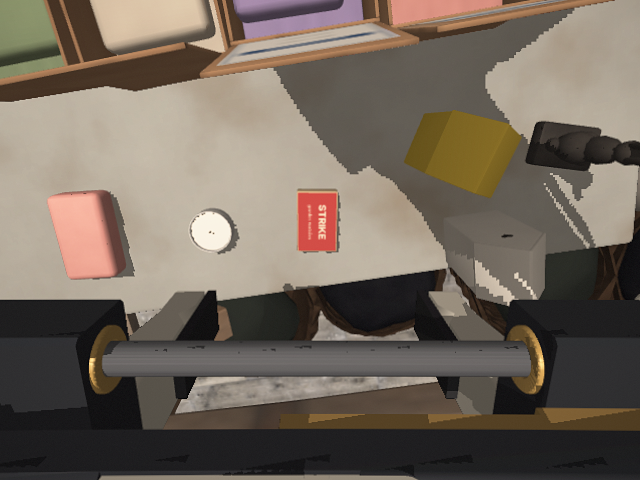

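The wrist view shows the matchbox at (318,221), tealight at (212,231), soap at (88,235), the yellow house at (465,152), the white house at (495,255) and the hare at (570,147).

Run:
```python
from h import *
C=cam("wrist"); im=cv2.imread("pics/w1.png"); s=cv2.cvtColor(im,cv2.COLOR_BGR2HSV)
m=((s[...,1]>60)&((s[...,0]<12)|(s[...,0]>170))).astype(np.uint8); m[:185]=0; m[285:]=0; m[:,135:]=0
k=max(cv2.findContours(m,0,1)[0],key=cv2.contourArea); print("soap",cv2.boundingRect(k),cv2.minAreaRect(np.float32(cast(k[:,0],.02,"wrist",C)*1000)))
m=((s[...,2]>205)&(s[...,1]<60)).astype(np.uint8); m[:200]=0; m[260:]=0; m[:,:180]=0;m[:,245:]=0
k=max(cv2.findContours(m,0,1)[0],key=cv2.contourArea); print("light",cv2.boundingRect(k),cv2.minEnclosingCircle(np.float32(cast(k[:,0],.016,"wrist",C)*1000)))
rows(.629,.133,.005,170.3)
```

```text
soap (47, 190, 79, 90) ((608.8038330078125, -68.348876953125), (56.02889633178711, 80.1927490234375), 85.213623046875)
light (191, 212, 40, 39) ((622.132080078125, 37.64067459106445), 18.693429946899414)
row [-0.0051, -0.0002, 0.1919, -0.0012, -0.0022, 0.0164] n>=3.1
```

Request:
carry_out(
  rows=[
    [-0.005, 0, 0.03, 0, 0, 0.016],
    [-0.005, 0, 0.08, 0, 0, 0.016],
    [-0.005, 0, 0.13, 0, 0, 0.016],
    [-0.005, 0, 0.17, 0, 0, 0.016],
    [-0.005, 0, 0.192, 0, 0, 0.016],
    [-0.005, 0, 0.192, 0, 0, 0.016],
  ],
)

```text
clock: 2.95
tool_pos: [0.6272, 0.1285, 0.0058]
orientation: [-179.9, -0.2, 170.2]
force: [-0.3, -0.6, 0.2]
opening: 0.0876
gripper_force: 0.0
```

Request:
carry_out(
  rows=[
    [0, 0, 0, 0, 0, 0],
    [0, 0, 0, 0, 0, 0],
    [0, 0, 0, 0, 0, 0],
    [0, 0, 0, 0, 0, 0],
    [0, 0, 0, 0, 0, 0],
    [0, 0, 0, 0, 0, 0],
  ],
  grip=-1,
)

```text
clock: 3.7
tool_pos: [0.6287, 0.1299, 0.0076]
orientation: [180.0, 0.0, 170.2]
force: [0.6, 0.6, 0.5]
opening: 0.0356
gripper_force: 30.0
```

Request:
carry_out(
  rows=[
    [0, 0, -0.01, 0, 0, 0],
    [0, 0, -0.04, 0, 0, 0],
    [0, 0, -0.08, 0, 0, 0],
    [0, 0, -0.12, 0, 0, 0],
    [0, 0, -0.15, 0, 0, 0],
    [0, 0, -0.16, 0, 0, 0],
    [0, 0, -0.16, 0, 0, 0],
  ],
)

```text
clock: 4.58
tool_pos: [0.6287, 0.1299, 0.168]
orientation: [180.0, 0.0, 170.2]
force: [0.5, -0.0, -0.4]
opening: 0.0353
gripper_force: 30.0
```

```bash
python3 -c "
from h import *
print(telemetry.get_obs())
rows(.4774,-.3224,.165,-173.8)"
```

```text
{'clock': 4.575, 'joint_pos': array([  29.0472,   19.7806,   -8.3791,   -0.0147,  -61.7785, -128.8598]), 'qvel': array([-0.0258,  1.5128, -1.5859, -0.51  ,  0.7044,  0.0141]), 'tau': array([ -0.0071, -57.1097,  28.4726,   6.7544,  -0.2642,   0.0003]), 'tool_pos': array([0.6287, 0.1299, 0.168 ]), 'orientation': array([179.9511,   0.04  , 170.1804]), 'force': array([ 0.465 , -0.042 , -0.4397]), 'moment': array([-0.0145,  0.0192,  0.0519]), 'gripper_force': 29.99991774559021, 'opening': 0.035292738815501885}
row [0.072, -0.4715, 0.0026, 0.0008, 0.0008, -0.2796] n>=7.6
```

Request:
carry_out(
  rows=[
    [0.006, -0.04, 0, 0, 0, -0.03],
    [0.015, -0.1, 0, 0, 0, -0.07],
    [0.025, -0.16, 0, 0, 0, -0.11],
    [0.034, -0.22, 0, 0, 0, -0.15],
    [0.043, -0.28, 0, 0, 0, -0.19],
    [0.052, -0.34, 0, 0, 0, -0.23],
    [0.061, -0.4, 0, 0, 0, -0.26],
    [0.068, -0.445, 0, 0, 0, -0.28],
  ],
)

```text
clock: 5.58
tool_pos: [0.4839, -0.2988, 0.1659]
orientation: [179.9, -0.1, -173.8]
force: [0.9, 0.4, 0.3]
opening: 0.0355
gripper_force: 30.0
```

Request:
carry_out(
  rows=[
    [0, -0.02, 0, 0, 0, 0],
    [-0.003, -0.026, 0, 0, 0, 0],
    [-0.003, -0.026, 0, 0, 0, 0],
    [-0.003, -0.026, 0, 0, 0, 0],
  ],
)

```text
clock: 6.08
tool_pos: [0.492, -0.3216, 0.1672]
orientation: [180.0, -0.0, -173.7]
force: [-0.1, -0.5, -0.6]
opening: 0.0353
gripper_force: 30.0
```

```bash
python3 -c "
from h import *
im,C=look('w2')
rows(.4774,-.3224,.0185,-173.8);print(telemetry.get_obs()['tool_pos'])"
```

```text
row [0.0146, 0.0008, 0.1489, 0.0002, -0.0002, 0.0019] n>=2.4
[ 0.492  -0.3216  0.1674]
```

View pics/w2.png

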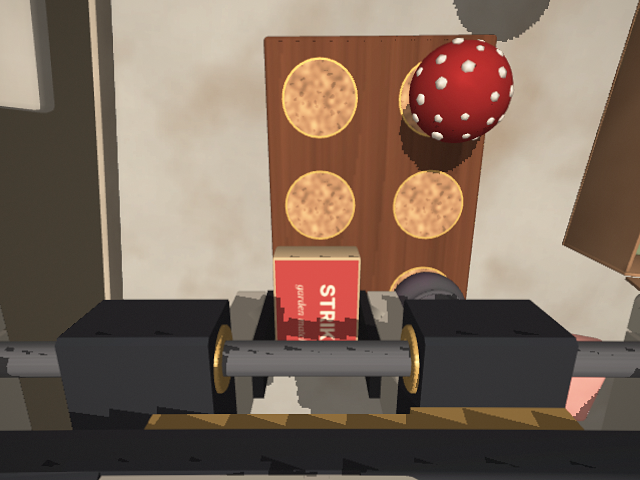

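The wrist view shows the matchbox held straight. Cork spots appear at near-right (320,97), mid-right (320,205) and mid-left (428,205).

```bash
python3 -c "
from h import *
print(cast([(320,97.5),(320,205),(428,204)],.01,'wrist'))"
```

```text
[[ 0.3942 -0.3294]
 [ 0.476  -0.3203]
 [ 0.4657 -0.2327]]
```

Request:
carry_out(
  rows=[
    [0.0146, 0, 0.02, 0, 0, 0],
    [0.0146, 0.001, 0.06, 0, 0, 0],
    [0.0146, 0.001, 0.1, 0, 0, 0],
    [0.0146, 0.001, 0.13, 0, 0, 0],
    [0.0146, 0.001, 0.145, 0, 0, 0],
    [0.0146, 0.001, 0.149, 0, 0, 0],
    [0.0146, 0.001, 0.149, 0, 0, 0],
  ],
)

```text
clock: 7.0
tool_pos: [0.4777, -0.3232, 0.0193]
orientation: [-180.0, 0.1, -173.7]
force: [0.1, -0.6, 0.0]
opening: 0.0355
gripper_force: 30.0
```

Request:
carry_out(
  rows=[
    [0, 0, 0.001, 0, 0, 0],
    [0, 0, 0.001, 0, 0, 0],
    [0, 0, 0.001, 0, 0, 0],
    [0, 0, 0.001, 0, 0, 0],
  ],
  grip=0.5,
)

```text
clock: 7.5
tool_pos: [0.4771, -0.3233, 0.0178]
orientation: [-180.0, 0.0, -173.8]
force: [0.5, -0.0, 0.2]
opening: 0.065
gripper_force: 0.0
```

Request:
carry_out(
  rows=[
    [0, 0, -0.02, 0, 0, 0],
    [0, 0, -0.07, 0, 0, 0],
    [0, 0, -0.12, 0, 0, 0],
    [0, 0, -0.16, 0, 0, 0],
    [0, 0, -0.18, 0, 0, 0],
    [0, 0, -0.18, 0, 0, 0],
  ],
  grip=1,
)

```text
clock: 8.25
tool_pos: [0.4779, -0.3235, 0.1995]
orientation: [-179.9, 0.2, -173.8]
force: [-0.0, 1.0, -1.2]
opening: 0.0876
gripper_force: 0.0
```

```bash
python3 -c "
from h import *
look('w3',lambda s:(s[...,1]>150)&((s[...,0]<9)|(s[...,0]>172))&(s[...,2]>120),.026)
rows(.6077,-.0728,.2,176);print(telemetry.get_obs()['tool_pos'])"
```

```text
(410, 72, 77, 69) world mm/deg ((376.07373046875, -229.39564514160156), (50.95027160644531, 60.9444694519043), 5.990627288818359)
(298, 188, 39, 59) world mm/deg ((477.2312316894531, -323.5058898925781), (51.91780090332031, 32.82928466796875), 5.6604461669921875)
row [-0.1569, 0.2347, -0.0019, -0.0001, 0.0013, 0.1784] n>=4.5
[ 0.4772 -0.3232  0.1979]
```

Matchbox is placed right on target. Next, the soap.

Request:
carry_out(
  rows=[
    [-0.025, 0.035, 0, 0, 0, 0.03],
    [-0.06, 0.09, 0, 0, 0, 0.07],
    [-0.095, 0.14, 0, 0, 0, 0.11],
    [-0.13, 0.19, 0, 0, 0, 0.15],
    [-0.15, 0.225, 0, 0, 0, 0.178],
    [-0.157, 0.235, 0, 0, 0, 0.178],
    [-0.157, 0.235, 0, 0, 0, 0.178],
  ],
)

```text
clock: 9.18
tool_pos: [0.6072, -0.0722, 0.1962]
orientation: [-180.0, -0.1, 176.1]
force: [-0.3, -0.7, 0.0]
opening: 0.0879
gripper_force: 0.0
```

```bash
python3 -c "
from h import *
im,C=look('w4')
s=cv2.cvtColor(im,cv2.COLOR_BGR2HSV)
m=((s[...,1]>60)&((s[...,0]<12)|(s[...,0]>170))).astype(np.uint8); m[:,:230]=0;m[:,420:]=0;m[:160]=0;m[290:]=0
k=max(cv2.findContours(m,0,1)[0],key=cv2.contourArea); print('soap',cv2.boundingRect(k),cv2.minAreaRect(np.float32(cast(k[:,0],.024,'wrist',C)*1000)))
print(telemetry.get_obs()['tool_pos'],telemetry.get_obs()['orientation'])"
```

```text
soap (289, 175, 55, 90) ((608.1930541992188, -73.2886962890625), (45.718441009521484, 79.60462951660156), 84.88459777832031)
[ 0.607  -0.073   0.1966] [-179.9773   -0.1007  176.0581]
```

View pics/w4.png

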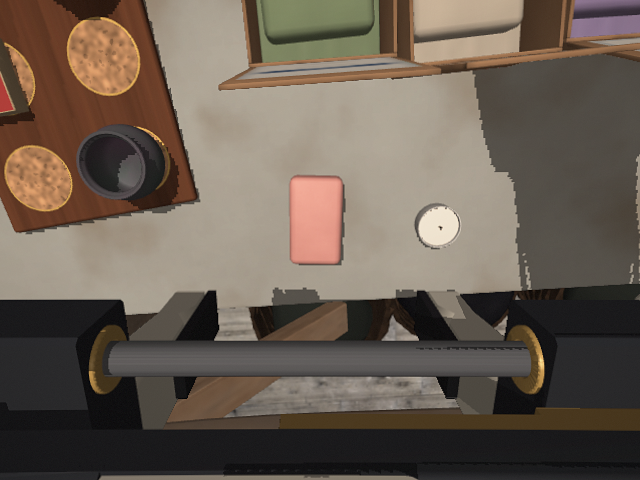

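The soap sits at (316,220), almost aligned with the fingers, and the tealight is at (438,226).

Request:
carry_out(
  rows=[
    [-0.001, 0, 0.03, 0, 0, 0.018],
    [-0.001, 0, 0.08, 0, 0, 0.018],
    [-0.001, 0, 0.13, 0, 0, 0.018],
    [-0.001, 0, 0.17, 0, 0, 0.018],
    [-0.001, 0, 0.19, 0, 0, 0.018],
    [-0.001, 0, 0.19, 0, 0, 0.018],
  ],
)

```text
clock: 9.98
tool_pos: [0.6067, -0.0743, 0.0059]
orientation: [-179.9, -0.2, 174.9]
force: [0.5, -0.3, -0.1]
opening: 0.088
gripper_force: 0.0
```

Request:
carry_out(
  rows=[
    [0, 0, 0, 0, 0, 0],
    [0, 0, 0, 0, 0, 0],
    [0, 0, 0, 0, 0, 0],
    [0, 0, 0, 0, 0, 0],
    [0, 0, 0, 0, 0, 0],
    [0, 0, 0, 0, 0, 0],
  ],
  grip=-1,
)

```text
clock: 10.72
tool_pos: [0.6087, -0.0725, 0.0078]
orientation: [-180.0, 0.0, 175.0]
force: [-1.0, -0.5, 4.6]
opening: 0.0458
gripper_force: 30.0
```

Request:
carry_out(
  rows=[
    [0, 0, -0.01, 0, 0, 0],
    [0, 0, -0.04, 0, 0, 0],
    [0, 0, -0.08, 0, 0, 0],
    [0, 0, -0.11, 0, 0, 0],
    [0, 0, -0.13, 0, 0, 0],
    [0, 0, -0.13, 0, 0, 0],
  ],
)

```text
clock: 11.48
tool_pos: [0.6096, -0.0725, 0.1396]
orientation: [180.0, 0.2, 175.0]
force: [-0.9, 0.5, -1.3]
opening: 0.0458
gripper_force: 30.0
```

```bash
python3 -c "
from h import *
print(telemetry.get_obs()['tool_pos'])
rows(.5585,-.314,.137,-173.8)"
```

```text
[ 0.6096 -0.0725  0.1396]
row [0.0299, -0.245, 0.0023, 0.0005, 0.0036, -0.1953] n>=3.9
```

Request:
carry_out(
  rows=[
    [0.005, -0.04, 0, 0, 0, -0.03],
    [0.01, -0.09, 0, 0, 0, -0.08],
    [0.017, -0.14, 0, 0, 0, -0.12],
    [0.023, -0.19, 0, 0, 0, -0.16],
    [0.028, -0.23, 0, 0, 0, -0.195],
    [0.03, -0.245, 0, 0, 0, -0.195],
    [0.03, -0.245, 0, 0, 0, -0.195],
    [0.03, -0.245, 0, 0, 0, -0.195],
  ],
)

```text
clock: 12.48
tool_pos: [0.5574, -0.3132, 0.1371]
orientation: [180.0, -0.0, -173.8]
force: [0.9, 0.3, -1.5]
opening: 0.0457
gripper_force: 30.0
```

```bash
python3 -c "
from h import *
print(telemetry.get_obs()['tool_pos'])
rows(.5582,-.314,.0185,-173.8)"
```

```text
[ 0.5574 -0.3132  0.1371]
row [-0.0008, -0.0009, 0.1186, 0.0005, -0.0006, -0.0002] n>=1.9
```

Request:
carry_out(
  rows=[
    [-0.001, -0.001, 0.02, 0, 0, 0],
    [-0.001, -0.001, 0.06, 0, 0, 0],
    [-0.001, -0.001, 0.09, 0, 0, 0],
    [-0.001, -0.001, 0.11, 0, 0, 0],
    [-0.001, -0.001, 0.118, 0, 0, 0],
    [-0.001, -0.001, 0.118, 0, 0, 0],
    [-0.001, -0.001, 0.118, 0, 0, 0],
  ],
)

```text
clock: 13.35
tool_pos: [0.5593, -0.3148, 0.0206]
orientation: [-180.0, 0.1, -173.8]
force: [1.1, 0.1, -0.6]
opening: 0.0456
gripper_force: 30.0
```

Request:
carry_out(
  rows=[
    [0, 0, 0, 0, 0, 0],
    [0, 0, 0, 0, 0, 0],
    [0, 0, 0, 0, 0, 0],
    [0, 0, 0, 0, 0, 0],
  ],
  grip=0.3,
)

```text
clock: 13.85
tool_pos: [0.5585, -0.315, 0.0197]
orientation: [-180.0, 0.0, -173.8]
force: [-0.1, 0.6, -0.1]
opening: 0.057
gripper_force: 0.0
```

Request:
carry_out(
  rows=[
    [0, 0, -0.02, 0, 0, 0],
    [0, 0, -0.07, 0, 0, 0],
    [0, 0, -0.12, 0, 0, 0],
    [0, 0, -0.16, 0, 0, 0],
    [0, 0, -0.18, 0, 0, 0],
    [0, 0, -0.18, 0, 0, 0],
  ],
)

```text
clock: 14.6
tool_pos: [0.5593, -0.3153, 0.2017]
orientation: [-179.9, 0.2, -173.8]
force: [-0.1, -0.0, -0.7]
opening: 0.0573
gripper_force: 0.0
```

```bash
python3 -c "
from h import *
im,C=look('w5')
s=cv2.cvtColor(im,cv2.COLOR_BGR2HSV)
m=((s[...,1]>60)&(s[...,1]<150)&((s[...,0]<12)|(s[...,0]>170))&(s[...,2]>150)).astype(np.uint8); m[:,:230]=0;m[:,420:]=0;m[:150]=0;m[290:]=0
k=max(cv2.findContours(m,0,1)[0],key=cv2.contourArea); print('soap',cv2.boundingRect(k),cv2.minAreaRect(np.float32(cast(k[:,0],.034,'wrist',C)*1000)))
print(telemetry.get_obs()['tool_pos'],telemetry.get_obs()['orientation'])
rows(.622,.0375,.2,175)"
```

```text
soap (290, 174, 55, 89) ((558.825439453125, -314.895263671875), (77.15293884277344, 45.30063247680664), 6.091573238372803)
[ 0.5586 -0.3149  0.2   ] [-179.9925    0.0721 -173.8325]
row [-0.1009, 0.3435, 0.0, -0.0, 0.0013, 0.1949] n>=5.7
```

View pics/w5.png

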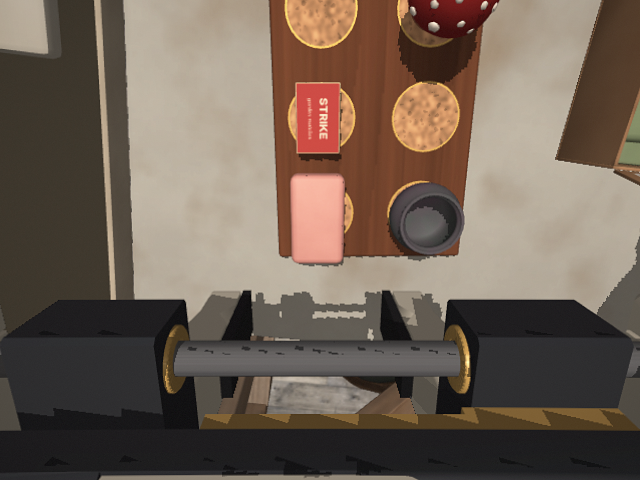

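The soap is on the far-right spot at (318,219) and the matchbox on mid-right at (318,118), both about 3 mm off centre or less. Next, the tealight.

Request:
carry_out(
  rows=[
    [-0.012, 0.04, 0, 0, 0, 0.02],
    [-0.03, 0.095, 0, 0, 0, 0.05],
    [-0.045, 0.15, 0, 0, 0, 0.09],
    [-0.06, 0.205, 0, 0, 0, 0.12],
    [-0.077, 0.26, 0, 0, 0, 0.16],
    [-0.092, 0.315, 0, 0, 0, 0.19],
    [-0.1, 0.343, 0, 0, 0, 0.195],
    [-0.101, 0.3435, 0, 0, 0, 0.195],
  ],
  grip=1,
)

```text
clock: 15.65
tool_pos: [0.6215, 0.0394, 0.1977]
orientation: [-180.0, -0.1, 175.2]
force: [-0.0, 0.2, -0.4]
opening: 0.0877
gripper_force: 0.0
```

```bash
python3 -c "
from h import *
im,C=look('w6')
s=cv2.cvtColor(im,cv2.COLOR_BGR2HSV)
m=((s[...,2]>205)&(s[...,1]<60)).astype(np.uint8); m[:180]=0; m[270:]=0; m[:,:270]=0;m[:,370:]=0
for k in cv2.findContours(m,0,1)[0]:
  if cv2.contourArea(k)>200: print('light',cv2.boundingRect(k),cv2.minEnclosingCircle(np.float32(cast(k[:,0],.016,'wrist',C)*1000)))
print(telemetry.get_obs()['tool_pos'],telemetry.get_obs()['orientation'])
rows(.622,.0375,.006,175)"
```

```text
light (293, 199, 41, 39) ((621.9207153320312, 36.17424392700195), 18.01080322265625)
[0.6214 0.0382 0.1979] [-179.9482   -0.1381  175.1075]
row [-0.0011, -0.0005, 0.1919, -0.0009, -0.0024, 0.0019] n>=3.1
```

Request:
carry_out(
  rows=[
    [-0.001, 0.001, 0.03, 0, 0, 0],
    [-0.001, 0.001, 0.08, 0, 0, 0],
    [-0.001, 0.001, 0.13, 0, 0, 0],
    [-0.001, 0.001, 0.17, 0, 0, 0],
    [-0.001, 0.001, 0.192, 0, 0, 0],
    [-0.001, 0.001, 0.192, 0, 0, 0],
  ],
)

```text
clock: 16.45
tool_pos: [0.6211, 0.0365, 0.0051]
orientation: [-179.9, -0.3, 174.9]
force: [-0.2, -0.4, 0.5]
opening: 0.0874
gripper_force: 0.0
```

Request:
carry_out(
  rows=[
    [0, 0, 0, 0, 0, 0],
    [0, 0, 0, 0, 0, 0],
    [0, 0, 0, 0, 0, 0],
    [0, 0, 0, 0, 0, 0],
    [0, 0, 0, 0, 0, 0],
    [0, 0, 0, 0, 0, 0],
  ],
  grip=-1,
)

```text
clock: 17.2
tool_pos: [0.623, 0.0384, 0.0077]
orientation: [-180.0, 0.0, 175.0]
force: [-0.5, -0.6, 1.7]
opening: 0.0372
gripper_force: 30.0
```

Request:
carry_out(
  rows=[
    [0, 0, -0.01, 0, 0, 0],
    [0, 0, -0.04, 0, 0, 0],
    [0, 0, -0.08, 0, 0, 0],
    [0, 0, -0.11, 0, 0, 0],
    [0, 0, -0.13, 0, 0, 0],
    [0, 0, -0.13, 0, 0, 0],
  ],
)

```text
clock: 17.95
tool_pos: [0.6241, 0.0386, 0.14]
orientation: [179.9, 0.2, 175.0]
force: [-0.1, 0.9, -0.5]
opening: 0.0372
gripper_force: 30.0
```

```bash
python3 -c "
from h import *
print(telemetry.get_obs()['tool_pos'])
rows(.5588,-.3149,.137,-173.8)"
```

```text
[0.6241 0.0386 0.14  ]
row [0.0344, -0.3579, 0.0024, 0.0011, 0.0039, -0.1952] n>=5.8
```

Request:
carry_out(
  rows=[
    [0.004, -0.04, 0, 0, 0, -0.03],
    [0.01, -0.1, 0, 0, 0, -0.08],
    [0.015, -0.155, 0, 0, 0, -0.12],
    [0.02, -0.21, 0, 0, 0, -0.16],
    [0.026, -0.27, 0, 0, 0, -0.195],
    [0.031, -0.325, 0, 0, 0, -0.195],
    [0.034, -0.358, 0, 0, 0, -0.195],
    [0.034, -0.358, 0, 0, 0, -0.195],
  ],
)

```text
clock: 18.95
tool_pos: [0.5566, -0.3174, 0.1362]
orientation: [180.0, -0.1, -174.0]
force: [-0.4, -0.6, -0.8]
opening: 0.037
gripper_force: 30.0
```

Request:
carry_out(
  rows=[
    [0, 0, 0, 0, 0, 0],
    [0, 0, 0, 0, 0, 0],
  ],
)

```text
clock: 19.2
tool_pos: [0.5582, -0.3144, 0.1373]
orientation: [180.0, -0.0, -173.8]
force: [0.3, 0.7, 0.4]
opening: 0.0368
gripper_force: 30.0
```

```bash
python3 -c "
from h import *
print(telemetry.get_obs()['tool_pos'])
rows(.5585,-.3149,.0445,-173.8)"
```

```text
[ 0.5582 -0.3144  0.1373]
row [-0.0003, -0.0006, 0.0928, 0.0002, -0.0003, 0.0008] n>=1.5
```

Request:
carry_out(
  rows=[
    [0, -0.001, 0.02, 0, 0, 0],
    [0, -0.001, 0.05, 0, 0, 0],
    [0, -0.001, 0.075, 0, 0, 0],
    [0, -0.001, 0.088, 0, 0, 0],
    [0, -0.001, 0.093, 0, 0, 0],
    [0, -0.001, 0.093, 0, 0, 0],
    [0, -0.001, 0.093, 0, 0, 0],
  ],
)

```text
clock: 20.08
tool_pos: [0.5587, -0.3165, 0.0455]
orientation: [-180.0, 0.1, -173.8]
force: [0.9, -0.4, 0.1]
opening: 0.0368
gripper_force: 30.0
```

Request:
carry_out(
  rows=[
    [0, 0, 0, 0, 0, 0],
    [0, 0, 0, 0, 0, 0],
    [0, 0, 0, 0, 0, 0],
    [0, 0, 0, 0, 0, 0],
  ],
  grip=0.2,
)

```text
clock: 20.58
tool_pos: [0.5581, -0.3164, 0.0446]
orientation: [-180.0, 0.0, -173.8]
force: [-0.1, -0.5, 0.6]
opening: 0.0521
gripper_force: 0.0
```

Request:
carry_out(
  rows=[
    [0, 0, -0.02, 0, 0, 0],
    [0, 0, -0.07, 0, 0, 0],
    [0, 0, -0.12, 0, 0, 0],
    [0, 0, -0.16, 0, 0, 0],
    [0, 0, -0.2, 0, 0, 0],
    [0, 0, -0.21, 0, 0, 0],
    [0, 0, -0.21, 0, 0, 0],
  ],
)

```text
clock: 21.45
tool_pos: [0.5582, -0.3163, 0.2549]
orientation: [-180.0, 0.1, -173.8]
force: [1.1, -0.8, -1.1]
opening: 0.0527
gripper_force: 0.0
```

```bash
python3 -c "
from h import *
im,C=look('w7')
s=cv2.cvtColor(im,cv2.COLOR_BGR2HSV)
m=((s[...,2]>185)&(s[...,1]<55)).astype(np.uint8); m[:150]=0; m[270:]=0; m[:,:270]=0;m[:,370:]=0
for k in cv2.findContours(m,0,1)[0]:
  if cv2.contourArea(k)>200: print('light',cv2.boundingRect(k),cv2.minEnclosingCircle(np.float32(cast(k[:,0],.052,'wrist',C)*1000)))
rows(.6,.29,.27,-173.8);print(telemetry.get_obs()['tool_pos'])"
```

```text
light (297, 192, 40, 40) ((558.5076293945312, -316.52532958984375), 18.947107315063477)
light (270, 150, 60, 120) ((561.9078979492188, -336.92132568359375), 61.39486312866211)
row [-0.1071, 0.5981, -0.016, 0.0008, -0.0008, -0.0007] n>=9.7
[ 0.5577 -0.3161  0.2536]
```

Request:
carry_out(
  rows=[
    [-0.006, 0.04, 0, 0, 0, 0.02],
    [-0.012, 0.095, 0, 0, 0, 0.04],
    [-0.02, 0.15, 0, 0, 0, 0.06],
    [-0.03, 0.205, 0, 0, 0, 0.08],
    [-0.035, 0.26, 0, 0, 0, 0.1],
    [-0.045, 0.315, 0, 0, 0, 0.108],
    [-0.05, 0.37, 0, 0, 0, 0.108],
    [-0.055, 0.42, 0, 0, 0, 0.108],
  ],
  grip=1,
)

```text
clock: 22.5
tool_pos: [0.5666, 0.1088, 0.2527]
orientation: [-179.9, -0.2, -180.0]
force: [0.4, -0.8, -0.4]
opening: 0.0876
gripper_force: 0.0
```

Request:
carry_out(
  rows=[
    [0, 0.05, -0.005, 0, 0, 0],
    [0, 0.1, -0.01, 0, 0, 0],
    [0, 0.15, -0.015, 0, 0, 0],
    [0, 0.175, -0.016, 0, 0, 0],
    [0, 0.175, -0.016, 0, 0, 0],
    [0, 0.175, -0.016, 0, 0, 0],
  ],
)

```text
clock: 23.25
tool_pos: [0.5673, 0.2813, 0.2695]
orientation: [-179.9, -0.1, 180.0]
force: [0.6, -0.7, -0.3]
opening: 0.0875
gripper_force: 0.0
```

```bash
python3 -c "
from h import *
print(telemetry.get_obs())
look('w8')"
```

```text
{'clock': 23.25, 'joint_pos': array([  44.0035,   15.3862,   -1.0662,   -0.0053,  -73.6628, -134.026 ]), 'qvel': array([-0.6222, -0.8188,  0.0238,  0.057 , -0.124 , -0.0358]), 'tau': array([  0.7286, -51.0163,  29.9169,   6.9993,  -0.0586,  -0.0125]), 'tool_pos': array([0.5673, 0.2813, 0.2695]), 'orientation': array([-179.9235,   -0.0864,  179.9759]), 'force': array([ 0.5592, -0.6855, -0.2543]), 'moment': array([-0.0897, -0.0036, -0.0511]), 'gripper_force': 0.0, 'opening': 0.08746833470771989}
```

View pics/w8.png

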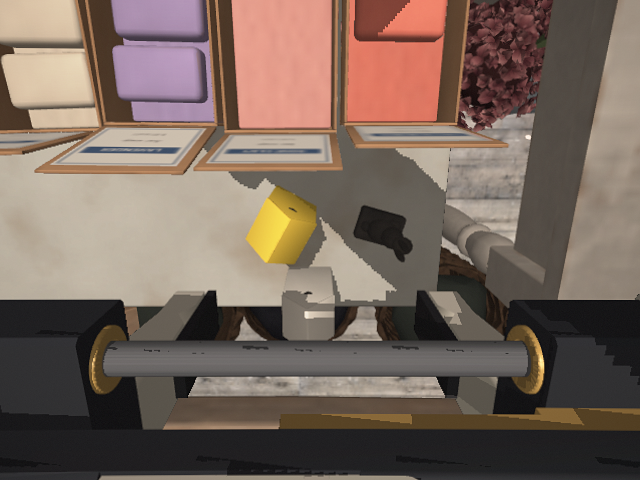

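The yellow decoy is at (282,226), the white house at (310,300) and the hare at (382,232). I'll enlarge that area.

```bash
python3 -c "
import cv2,numpy as np
im=cv2.imread('pics/w8.png')[180:345,225:425]
im=(255*(im/255.)**.55).astype(np.uint8)
cv2.imwrite('pics/c2.png',cv2.resize(im,None,fx=3.5,fy=3.5,interpolation=cv2.INTER_CUBIC))"
```

```text
(no output)
```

View pics/c2.png

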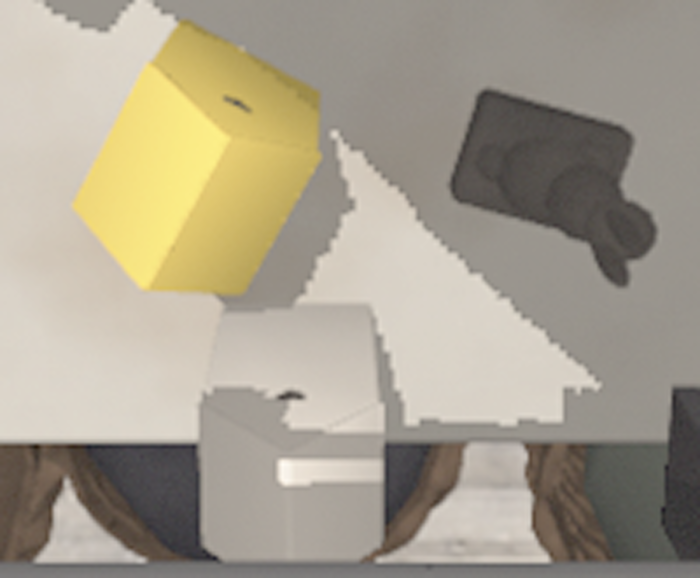

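```bash
python3 -c "
from h import *
C=cam('wrist'); f=lambda l:[(225+a/3.5,180+b/3.5) for a,b in l]
print('house near base',cast(f([(222,305),(370,305)]),0,'wrist',C), 'apex',cast(f([(300,447)]),.11,'wrist',C),'ridge2',cast(f([(290,560)]),.11,'wrist',C))
print('house eaves',cast(f([(203,395),(385,403)]),.076,'wrist',C))
print('yellow near base',cast(f([(180,22),(320,95)]),0,'wrist',C),'eaves',cast(f([(150,65),(322,150)]),.076,'wrist',C),'ridge',cast(f([(228,138),(150,290)]),.11,'wrist',C))
print('hare plinth',cast(f([(452,195),(485,90),(632,130),(542,162)]),.008,'wrist',C))
"
```

```text
house near base [[0.648  0.2482]
 [0.6481 0.2975]] apex [[0.6453 0.2756]] ridge2 [[0.678  0.2728]]
house eaves [[0.6462 0.2481]
 [0.6488 0.299 ]]
yellow near base [[0.5537 0.2373]
 [0.577  0.281 ]] eaves [[0.553  0.2369]
 [0.5758 0.2815]] ridge [[0.5642 0.2591]
 [0.6026 0.239 ]]
hare plinth [[0.6078 0.323 ]
 [0.5739 0.3323]
 [0.5868 0.3788]
 [0.5971 0.3511]]
```

The enlarged crop shows the white house ridge along world x (yaw about 0) with its centre near (.6695,.273). The hare's plinth centre is at crop (542,162), which is world (.597,.351). The decoy's nearest corner is 70 mm from the hare, so I'll open the gripper only part way.

Request:
carry_out(
  rows=[
    [-0.015, 0.04, 0, 0, 0, 0],
    [-0.03, 0.069, 0, 0, 0, 0],
    [-0.03, 0.07, 0, 0, 0, 0],
    [-0.03, 0.07, 0.03, 0, 0, 0],
    [-0.03, 0.07, 0.06, 0, 0, 0],
    [-0.03, 0.07, 0.08, 0, 0, 0],
    [-0.03, 0.07, 0.08, 0, 0, 0],
  ],
  grip=0.5,
)

```text
clock: 24.18
tool_pos: [0.5969, 0.3501, 0.1891]
orientation: [-179.9, -0.1, 179.9]
force: [0.2, 0.7, 0.1]
opening: 0.0657
gripper_force: 0.0
```

```bash
python3 -c "
from h import *
print(telemetry.get_obs()['tool_pos'])
im,C=look('w9')
cv2.imwrite('pics/c3.png',cv2.resize((255*(im[130:,200:460]/255.)**.55).astype(np.uint8),None,fx=1.7,fy=1.7))
rows(.597,.351,.056,180)"
```

```text
[0.5969 0.3501 0.1891]
row [0.0006, 0.0004, 0.1347, -0.0008, -0.0005, -0.0012] n>=2.2
```

View pics/c3.png

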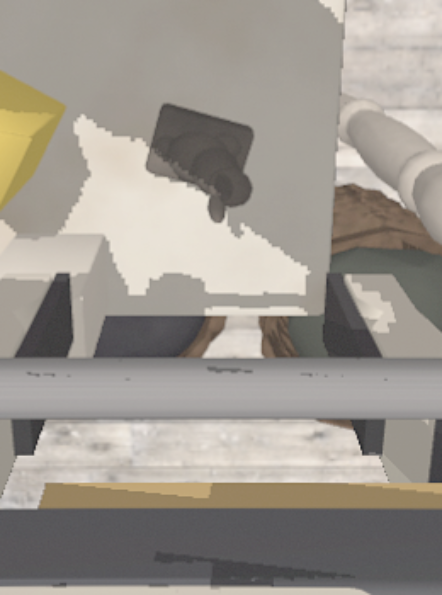

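The plinth centre shows at crop (200,149), in line with the tool's y. Next I descend and grip.

Request:
carry_out(
  rows=[
    [0, 0, 0.03, 0, 0, 0],
    [0, 0, 0.07, 0, 0, 0],
    [0, 0, 0.1, 0, 0, 0],
    [0, 0, 0.125, 0, 0, 0],
    [0, 0, 0.134, 0, 0, 0],
    [0, 0, 0.134, 0, 0, 0],
  ],
)

```text
clock: 24.98
tool_pos: [0.5981, 0.3521, 0.0574]
orientation: [180.0, 0.0, 180.0]
force: [0.3, 0.6, 0.3]
opening: 0.0655
gripper_force: 0.0
```

Request:
carry_out(
  rows=[
    [0, 0, 0, 0, 0, 0],
    [0, 0, 0, 0, 0, 0],
    [0, 0, 0, 0, 0, 0],
    [0, 0, 0, 0, 0, 0],
    [0, 0, 0, 0, 0, 0],
  ],
  grip=-1,
)

```text
clock: 25.6
tool_pos: [0.5978, 0.3521, 0.057]
orientation: [180.0, 0.0, 180.0]
force: [-0.9, -1.5, 3.7]
opening: 0.0357
gripper_force: 29.9
```

```bash
python3 -c "
from h import *
print(telemetry.get_obs())"
```

```text
{'clock': 25.6, 'joint_pos': array([  46.5556,   29.9991,   -7.9073,    0.0159,  -52.0747, -136.568 ]), 'qvel': array([ 0.0183,  0.0197, -0.0015,  0.0834,  0.0124,  0.0492]), 'tau': array([  0.3758, -63.5741,  23.9531,   5.3439,   0.3139,  -0.0036]), 'tool_pos': array([0.5978, 0.3521, 0.057 ]), 'orientation': array([179.9949,   0.0221, 179.9974]), 'force': array([-0.8698, -1.4724,  3.7449]), 'moment': array([-0.3505,  0.2125, -0.018 ]), 'gripper_force': 29.928630888462067, 'opening': 0.035702466385599464}
```

Request:
carry_out(
  rows=[
    [0, 0, -0.01, 0, 0, 0],
    [0, 0, -0.035, 0, 0, 0],
    [0, 0, -0.07, 0, 0, 0],
    [0, 0, -0.11, 0, 0, 0],
    [0, 0, -0.145, 0, 0, 0],
    [0, 0, -0.165, 0, 0, 0],
    [0, 0, -0.17, 0, 0, 0],
    [0, 0, -0.17, 0, 0, 0],
  ],
)

```text
clock: 26.6
tool_pos: [0.5972, 0.352, 0.2259]
orientation: [-180.0, -0.1, 180.0]
force: [-0.2, -0.1, -3.9]
opening: 0.0356
gripper_force: 29.9
```

```bash
python3 -c "
from h import *
print(telemetry.get_obs()['tool_pos'],telemetry.get_obs()['opening'])
rows(.4674,-.2345,.226,-173.8)"
```

```text
[0.5972 0.352  0.2259] 0.03561161410639874
row [0.1296, -0.5865, 0.0002, -0.0002, -0.0009, -0.1085] n>=9.6
```

Request:
carry_out(
  rows=[
    [0.005, -0.02, 0, 0, 0, 0],
    [0.012, -0.055, 0, 0, 0, -0.01],
    [0.021, -0.095, 0, 0, 0, -0.02],
    [0.031, -0.14, 0, 0, 0, -0.03],
    [0.041, -0.185, 0, 0, 0, -0.04],
    [0.051, -0.23, 0, 0, 0, -0.05],
    [0.061, -0.275, 0, 0, 0, -0.06],
    [0.071, -0.32, 0, 0, 0, -0.06],
  ],
)

```text
clock: 27.6
tool_pos: [0.5254, 0.0303, 0.2258]
orientation: [180.0, -0.0, -176.6]
force: [6.8, 4.0, -2.5]
opening: 0.0355
gripper_force: 30.0
```

Request:
carry_out(
  rows=[
    [0.007, -0.046, 0, 0, 0, -0.01],
    [0.015, -0.092, 0, 0, 0, -0.02],
    [0.025, -0.14, 0, 0, 0, -0.03],
    [0.033, -0.185, 0, 0, 0, -0.04],
    [0.039, -0.22, 0, 0, 0, -0.048],
    [0.043, -0.245, 0, 0, 0, -0.048],
    [0.043, -0.26, 0, 0, 0, -0.048],
    [0.043, -0.263, 0, 0, 0, -0.048],
  ],
)

```text
clock: 28.6
tool_pos: [0.4988, -0.2336, 0.2259]
orientation: [180.0, -0.1, -173.9]
force: [0.5, 0.1, -3.4]
opening: 0.0357
gripper_force: 30.0
```

Request:
carry_out(
  rows=[
    [0, 0, 0, 0, 0, 0],
    [0, 0, 0, 0, 0, 0],
    [0, 0, 0, 0, 0, 0],
  ],
)

```text
clock: 28.98
tool_pos: [0.4995, -0.2324, 0.2266]
orientation: [180.0, 0.0, -173.8]
force: [-0.2, -0.6, -3.2]
opening: 0.0355
gripper_force: 30.0
```

```bash
python3 -c "
from h import *
print(telemetry.get_obs())
look('w10')
rows(.4674,-.2345,.068,-173.8)"
```

```text
{'clock': 28.975, 'joint_pos': array([ -4.577 ,   8.8781, -15.114 ,  -0.0043, -66.0003, -79.1925]), 'qvel': array([-0.1513,  0.0009,  0.0601, -0.0615,  0.0424,  0.0509]), 'tau': array([ -0.0627, -42.5863,  29.6388,   7.2747,  -0.0527,  -0.0043]), 'tool_pos': array([ 0.4995, -0.2324,  0.2266]), 'orientation': array([ 179.9976,    0.0082, -173.7713]), 'force': array([-0.2399, -0.5818, -3.1751]), 'moment': array([ 0.044 ,  0.023 , -0.0188]), 'gripper_force': 29.969949424266815, 'opening': 0.03548148551684662}
row [0.0322, 0.0014, 0.1586, 0.0, 0.0001, 0.0004] n>=2.6
```

View pics/w10.png

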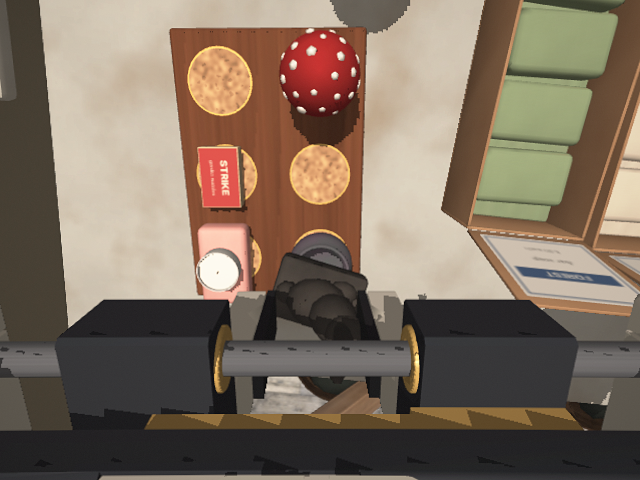

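The hare is held upright. The mid-left cork is at (320,174) and is free.

Request:
carry_out(
  rows=[
    [0.015, 0.0005, 0, 0, 0, 0],
    [0.03, 0.001, 0, 0, 0, 0],
    [0.0325, 0.001, 0.01, 0, 0, 0],
    [0.0325, 0.001, 0.04, 0, 0, 0],
    [0.0325, 0.001, 0.075, 0, 0, 0],
    [0.0325, 0.001, 0.1, 0, 0, 0],
    [0.0325, 0.001, 0.12, 0, 0, 0],
    [0.0325, 0.001, 0.125, 0, 0, 0],
  ],
)

```text
clock: 30.02
tool_pos: [0.4657, -0.2354, 0.1001]
orientation: [180.0, -0.1, -173.8]
force: [0.0, 0.2, -2.1]
opening: 0.0353
gripper_force: 30.0
```

Request:
carry_out(
  rows=[
    [0, 0, 0.01, 0, 0, 0],
    [0, 0, 0.02, 0, 0, 0],
    [0, 0, 0.028, 0, 0, 0],
    [0, 0, 0.032, 0, 0, 0],
    [0, 0, 0.033, 0, 0, 0],
    [0, 0, 0.033, 0, 0, 0],
  ],
)

```text
clock: 30.78
tool_pos: [0.467, -0.2355, 0.0688]
orientation: [-180.0, 0.0, -173.8]
force: [-1.4, -0.3, -1.0]
opening: 0.0356
gripper_force: 30.0
```

```bash
python3 -c "
from h import *
print(telemetry.get_obs()['force'])
rows(.4672,-.2337,.0672,-173.8)"
```

```text
[-1.414  -0.252  -0.9586]
row [-0.0004, 0.0018, 0.0016, -0.0001, 0.0001, -0.0004] n>=0.0
```

Request:
carry_out(
  rows=[
    [0, 0.001, 0.001, 0, 0, 0],
    [0, 0.001, 0.0015, 0, 0, 0],
    [0, 0.001, 0.0015, 0, 0, 0],
  ],
)

```text
clock: 31.15
tool_pos: [0.4674, -0.2352, 0.0685]
orientation: [-179.9, 0.1, -173.8]
force: [-4.5, -2.7, 10.0]
opening: 0.0358
gripper_force: 30.0
```

Request:
carry_out(
  rows=[
    [0, 0, 0, 0, 0, 0],
    [0, 0, 0, 0, 0, 0],
    [0, 0, 0, 0, 0, 0],
    [0, 0, 0, 0, 0, 0],
  ],
  grip=0.6,
)

```text
clock: 31.65
tool_pos: [0.4668, -0.2345, 0.067]
orientation: [180.0, -0.0, -173.8]
force: [-0.7, -0.8, -0.5]
opening: 0.068
gripper_force: 0.0
```

Request:
carry_out(
  rows=[
    [0, 0, -0.02, 0, 0, 0],
    [0, 0, -0.06, 0, 0, 0],
    [0, 0, -0.11, 0, 0, 0],
    [0, 0, -0.16, 0, 0, 0],
    [0, 0, -0.2, 0, 0, 0],
    [0, 0, -0.21, 0, 0, 0],
    [0, 0, -0.21, 0, 0, 0],
  ],
)

```text
clock: 32.52
tool_pos: [0.4669, -0.2344, 0.2772]
orientation: [180.0, 0.0, -173.8]
force: [-1.2, -0.8, -0.2]
opening: 0.07
gripper_force: 0.0
```

```bash
python3 -c "
from h import *
look('w11')
print(telemetry.get_obs()['tool_pos'],telemetry.get_obs()['joint_pos'])
rows(.6,.2,.27,-92)"
```

```text
[ 0.4664 -0.2342  0.2761] [ -5.1283   4.3291 -13.8255  -0.0308 -71.9051 -78.6986]
row [-0.1794, 0.4174, 0.0062, 0.0012, -0.0003, -1.4283] n>=7.6
```

View pics/w11.png

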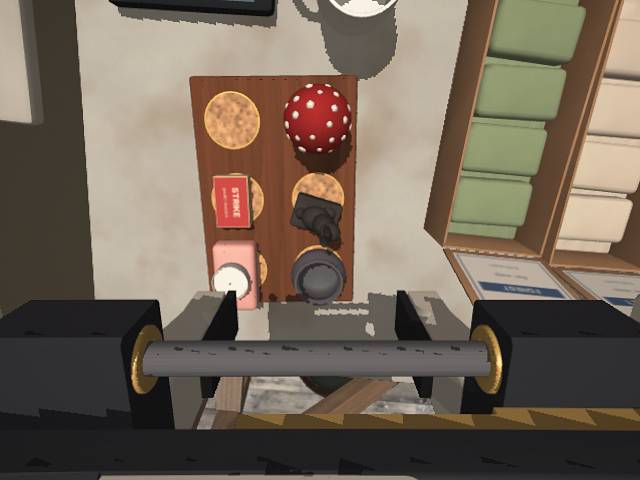

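```bash
python3 -c "
from h import *
im=cv2.imread('pics/w11.png')[160:260,190:370]
P=np.array([[.4672,-.2338,.01],[.4672,-.2338,.02]]); print(proj(P,'wrist'))
cv2.imwrite('pics/c4.png',cv2.resize((255*(im/255.)**.6).astype(np.uint8),None,fx=4.4,fy=4.4,interpolation=cv2.INTER_CUBIC))"
```

```text
[[316.3681 200.0198]
 [316.3864 201.7875]]
```

View pics/c4.png

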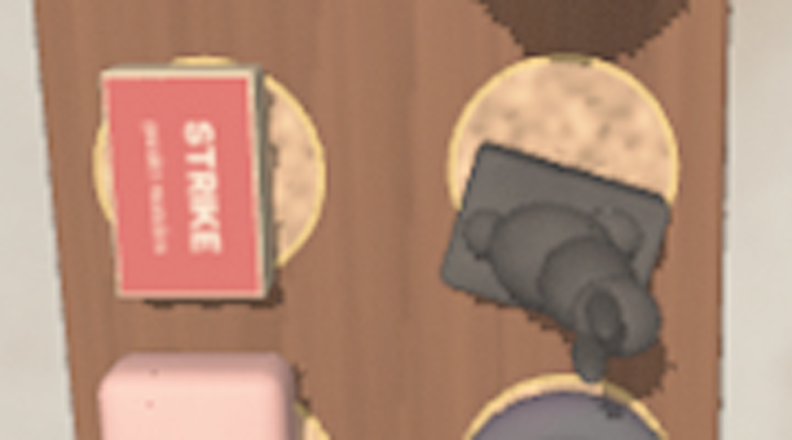

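```bash
python3 -c "
from h import *
o=dict(tool_pos=np.array([.5969,.3501,.1891]),orientation=np.array([-179.9,-.1,179.9])); C=cam('wrist',o)
f=lambda l:[(200+a/1.7,130+b/1.7) for a,b in l]
for z in(0,.01,.02): print(z,cast(f([(165,104),(252,128),(148,168),(200,149)]),z,'wrist',C))
g=[(190+a/4.4,160+b/4.4) for a,b in [(485,145),(668,200),(445,280),(556,240),(628,335)]]
for z in(.01,.02,.03): print(z,cast(g,z,'wrist'))
im=viewer.snapshot('top'); cv2.imwrite('pics/top2.png',im[...,::-1])
cv2.imwrite('pics/c5.png',cv2.resize((255*(im[200:360,400:550,::-1]/255.)**.6).astype(np.uint8),None,fx=3.7,fy=3.7,interpolation=cv2.INTER_CUBIC))"
```

```text
0 [[0.5748 0.3327]
 [0.5877 0.3785]
 [0.6094 0.3229]
 [0.599  0.351 ]]
0.01 [[0.5731 0.3332]
 [0.5857 0.3777]
 [0.6068 0.3237]
 [0.5966 0.351 ]]
0.02 [[0.5714 0.3337]
 [0.5836 0.3769]
 [0.6041 0.3245]
 [0.5943 0.351 ]]
0.01 [[ 0.4613 -0.2521]
 [ 0.4703 -0.2053]
 [ 0.4967 -0.259 ]
 [ 0.4834 -0.2321]
 [ 0.5062 -0.2111]]
0.02 [[ 0.4595 -0.2519]
 [ 0.4683 -0.2062]
 [ 0.4941 -0.2586]
 [ 0.4811 -0.2323]
 [ 0.5034 -0.2119]]
0.03 [[ 0.4578 -0.2517]
 [ 0.4663 -0.2071]
 [ 0.4915 -0.2582]
 [ 0.4788 -0.2326]
 [ 0.5005 -0.2126]]
```

View pics/c5.png

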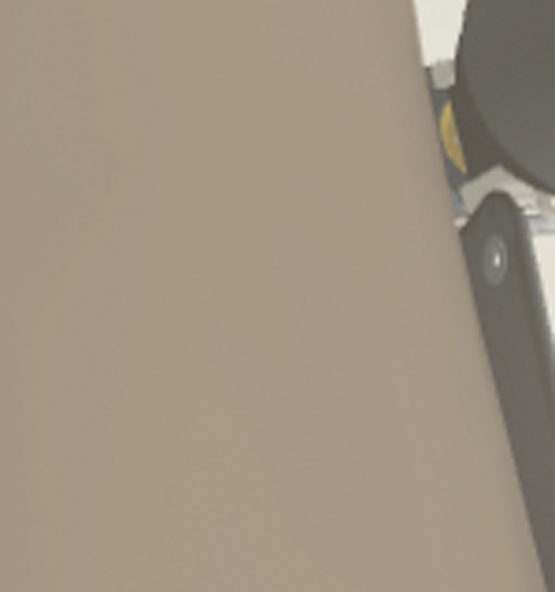

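The gripper blocks the top view, so nothing is visible there. The wrist data put the hare's plinth about 14 mm too far along +x: it shifted in the grasp. I'll regrasp at its true centre and set it back.

Request:
carry_out(
  rows=[
    [-0.01, 0, 0.02, 0, 0, 0],
    [-0.015, 0, 0.06, 0, 0, 0],
    [-0.015, 0, 0.11, 0, 0, 0],
    [-0.015, 0, 0.16, 0, 0, 0],
    [-0.015, 0, 0.195, 0, 0, 0],
    [-0.015, 0, 0.208, 0, 0, 0],
    [-0.015, 0, 0.208, 0, 0, 0],
    [-0.015, 0, 0.208, 0, 0, 0],
  ],
)

```text
clock: 33.62
tool_pos: [0.4827, -0.233, 0.0703]
orientation: [-180.0, 0.1, -173.8]
force: [0.4, -0.5, 0.2]
opening: 0.0698
gripper_force: 0.0
```

Request:
carry_out(
  rows=[
    [0, 0, 0, 0, 0, 0],
    [0, 0, 0, 0, 0, 0],
    [0, 0, 0, 0, 0, 0],
    [0, 0, 0, 0, 0, 0],
    [0, 0, 0, 0, 0, 0],
  ],
  grip=-1,
)

```text
clock: 34.25
tool_pos: [0.4819, -0.2329, 0.0692]
orientation: [-180.0, 0.0, -173.8]
force: [0.2, 0.3, 2.3]
opening: 0.0357
gripper_force: 30.0
```

Request:
carry_out(
  rows=[
    [0, 0, -0.005, 0, 0, 0],
    [0, 0, -0.008, 0, 0, 0],
    [0.004, 0, -0.008, 0, 0, 0],
    [0.009, 0, -0.008, 0, 0, 0],
    [0.0125, 0, -0.008, 0, 0, 0],
    [0.0145, 0, -0.008, 0, 0, 0],
    [0.0145, 0, -0.008, 0, 0, 0],
    [0.0145, 0, -0.008, 0, 0, 0],
  ],
)

```text
clock: 35.25
tool_pos: [0.4675, -0.2344, 0.0771]
orientation: [-180.0, 0.0, -173.8]
force: [0.1, 0.6, -2.6]
opening: 0.0356
gripper_force: 30.0
```

Request:
carry_out(
  rows=[
    [0, 0, 0.003, 0, 0, 0],
    [0, 0, 0.006, 0, 0, 0],
    [0, 0, 0.008, 0, 0, 0],
    [0, 0, 0.008, 0, 0, 0],
    [0, 0, 0.008, 0, 0, 0],
  ],
)

```text
clock: 35.88
tool_pos: [0.4674, -0.2345, 0.0692]
orientation: [-180.0, 0.0, -173.8]
force: [-0.8, -0.2, 1.8]
opening: 0.0355
gripper_force: 30.0
```

```bash
python3 -c "
from h import *
o=telemetry.get_obs();print(o['tool_pos'],o['force'],o['opening'])
o=dict(tool_pos=np.array([.4995,-.2324,.2266]),orientation=np.array([180,0,-173.8])); C=cam('wrist',o)
print(cast([(285,254),(366,275)],.178,'wrist',C))"
```

```text
[ 0.4674 -0.2345  0.0692] [-0.8183 -0.2093  1.8379] 0.03553211077061909
[[ 0.491  -0.251 ]
 [ 0.4987 -0.2043]]
```

Request:
carry_out(
  rows=[
    [0, 0, 0, 0, 0, 0],
    [0, 0, 0, 0, 0, 0],
    [0, 0, 0, 0, 0, 0],
    [0, 0, 0, 0, 0, 0],
  ],
  grip=0.6,
)

```text
clock: 36.38
tool_pos: [0.4674, -0.2344, 0.0691]
orientation: [-180.0, 0.0, -173.8]
force: [-0.5, -0.6, -0.2]
opening: 0.0681
gripper_force: 0.0
```

Request:
carry_out(
  rows=[
    [0, 0, -0.02, 0, 0, 0],
    [0, 0, -0.06, 0, 0, 0],
    [0, 0, -0.11, 0, 0, 0],
    [0, 0, -0.16, 0, 0, 0],
    [0, 0, -0.2, 0, 0, 0],
    [0, 0, -0.21, 0, 0, 0],
    [0, 0, -0.21, 0, 0, 0],
    [0, 0, -0.21, 0, 0, 0],
  ],
)

```text
clock: 37.38
tool_pos: [0.4667, -0.2342, 0.2775]
orientation: [179.9, -0.1, -173.8]
force: [0.3, -0.7, -1.0]
opening: 0.07
gripper_force: 0.0
```

```bash
cat >> h.py <<'E'
def hare(im,C,roi):
    x0,y0,x1,y1=roi; s=cv2.cvtColor(im,cv2.COLOR_BGR2HSV)[y0:y1,x0:x1]
    m=cv2.morphologyEx(((s[...,2]<75)&(s[...,1]<70)).astype(np.uint8),cv2.MORPH_OPEN,np.ones((3,3)))
    k=max(cv2.findContours(m,0,1)[0],key=cv2.contourArea)+[x0,y0]
    c=cv2.approxPolyDP(cv2.convexHull(k),3,True)[:,0]; print(cv2.boundingRect(k),cv2.contourArea(k))
    for a,b in zip(c,cast(c,.018,"wrist",C)): print(a,b)
E
python3 -c "
from h import *
im=cv2.imread('pics/w11.png'); C=cam('wrist',dict(tool_pos=np.array([.4664,-.2342,.2761]),orientation=np.array([180,0,-173.8])))
hare(im,C,(282,165,355,245))
im,C=look('w12'); hare(im,C,(282,165,355,245)); print(telemetry.get_obs()['tool_pos'])"
```

```text
(291, 193, 51, 52) 1581.5
[299 193] [ 0.4603 -0.2534]
[340 205] [ 0.4686 -0.2082]
[337 238] [ 0.5058 -0.2069]
[321 244] [ 0.5146 -0.2237]
[291 223] [ 0.4941 -0.259 ]
(290, 180, 51, 52) 1564.5
[299 180] [ 0.4464 -0.2545]
[340 193] [ 0.4556 -0.2095]
[337 224] [ 0.49   -0.2085]
[323 231] [ 0.4995 -0.2229]
[290 210] [ 0.4798 -0.2612]
[ 0.4667 -0.2342  0.2775]
```

Hare is now centred. Before gripping the house I'll check the bench behind it by triangulating its corner from the first two pictures.

```bash
python3 -c "
from h import *
for z in(-.1,0,.05,.1,.15,.2,.3): print(z,cast([(200,138),(627,120)],z,'top').round(3).tolist(),cast([(195,63),(236,150)],z,'scene').round(3).tolist())
rows(.671,.279,.27,-91)"
```

```text
-0.1 [[0.847, 0.298], [0.864, -0.714]] [[0.734, -0.889], [0.676, -0.426]]
0 [[0.797, 0.273], [0.813, -0.644]] [[0.736, -0.748], [0.683, -0.323]]
0.05 [[0.773, 0.26], [0.788, -0.609]] [[0.737, -0.677], [0.686, -0.272]]
0.1 [[0.748, 0.247], [0.762, -0.574]] [[0.738, -0.607], [0.689, -0.22]]
0.15 [[0.723, 0.234], [0.737, -0.539]] [[0.739, -0.536], [0.693, -0.169]]
0.2 [[0.699, 0.222], [0.711, -0.505]] [[0.74, -0.466], [0.696, -0.117]]
0.3 [[0.649, 0.196], [0.66, -0.435]] [[0.742, -0.325], [0.703, -0.014]]
row [-0.2583, 0.4883, 0.0073, 0.0025, -0.0014, -1.4457] n>=8.8
```

The bench top is at about z 0.15 with its edge near x 0.73, so gripping across x would hit it. I'll grip the house across y instead, just short of its middle.

```bash
python3 -c "
from h import *
rows(.60,.2735,.26,179)"
```

```text
row [-0.1872, 0.4904, 0.0175, 0.0007, -0.0025, 0.1251] n>=8.4
```

Request:
carry_out(
  rows=[
    [-0.01, 0.03, 0, 0, 0, 0.02],
    [-0.025, 0.08, 0, 0, 0, 0.05],
    [-0.04, 0.135, 0, 0, 0, 0.08],
    [-0.055, 0.19, 0, 0, 0, 0.1],
    [-0.07, 0.245, 0, 0, 0, 0.126],
    [-0.085, 0.3, 0, 0, 0, 0.126],
    [-0.1, 0.355, 0, 0, 0, 0.126],
    [-0.115, 0.4, 0, 0, 0, 0.126],
  ],
  grip=1,
)

```text
clock: 38.42
tool_pos: [0.5383, 0.1777, 0.2778]
orientation: [-179.9, -0.1, 179.0]
force: [0.8, -0.8, 0.0]
opening: 0.088
gripper_force: 0.0
```

Request:
carry_out(
  rows=[
    [-0.015, 0.04, 0, 0, 0, 0],
    [-0.03, 0.08, 0, 0, 0, 0],
    [-0.04, 0.1, 0, 0, 0, 0],
    [-0.04, 0.1, 0, 0, 0, 0],
    [-0.04, 0.1, 0, 0, 0, 0],
  ],
)

```text
clock: 39.05
tool_pos: [0.58, 0.2743, 0.278]
orientation: [-179.9, -0.1, 179.0]
force: [0.5, 0.1, 0.2]
opening: 0.0879
gripper_force: 0.0
```

```bash
python3 -c "
from h import *
look('w13'); print(telemetry.get_obs()['tool_pos'],telemetry.get_obs()['orientation'])
rows(.666,.2735,.24,179)"
```

```text
[0.5801 0.2742 0.2785] [-179.954    -0.0477  178.9362]
row [-0.0859, 0.001, 0.0384, -0.0008, -0.0008, -0.0011] n>=1.5
```

Request:
carry_out(
  rows=[
    [-0.04, 0, 0.01, 0, 0, 0],
    [-0.075, 0, 0.03, 0, 0, 0],
    [-0.086, 0, 0.038, 0, 0, 0],
    [-0.086, 0, 0.08, 0, 0, 0],
    [-0.086, 0, 0.12, 0, 0, 0],
    [-0.086, 0, 0.13, 0, 0, 0],
    [-0.086, 0, 0.13, 0, 0, 0],
  ],
)

```text
clock: 39.98
tool_pos: [0.6665, 0.2731, 0.1499]
orientation: [-180.0, 0.0, 179.0]
force: [0.6, -0.9, 1.5]
opening: 0.0877
gripper_force: 0.0
```

```bash
python3 -c "
from h import *
o=telemetry.get_obs(); print(o['tool_pos'],o['force'])
rows(.666,.2735,.05,179)"
```

```text
[0.6665 0.2731 0.1499] [ 0.6173 -0.9243  1.5127]
row [0.0005, 0.0004, 0.0999, -0.0002, 0.0004, -0.0006] n>=1.6
```

Request:
carry_out(
  rows=[
    [0, 0, 0.02, 0, 0, 0],
    [0, 0, 0.045, 0, 0, 0],
    [0, 0, 0.07, 0, 0, 0],
    [0, 0, 0.09, 0, 0, 0],
    [0, 0, 0.1, 0, 0, 0],
    [0, 0, 0.1, 0, 0, 0],
  ],
)

```text
clock: 40.72
tool_pos: [0.6665, 0.2733, 0.0491]
orientation: [-180.0, -0.0, 179.0]
force: [-0.4, -0.4, 0.4]
opening: 0.0876
gripper_force: 0.0
```

Request:
carry_out(
  rows=[
    [0, 0, 0, 0, 0, 0],
    [0, 0, 0, 0, 0, 0],
    [0, 0, 0, 0, 0, 0],
    [0, 0, 0, 0, 0, 0],
    [0, 0, 0, 0, 0, 0],
  ],
  grip=-1,
)

```text
clock: 41.35
tool_pos: [0.6665, 0.2733, 0.0492]
orientation: [180.0, 0.0, 179.0]
force: [-0.5, 0.2, 0.9]
opening: 0.0495
gripper_force: 29.9
```

Request:
carry_out(
  rows=[
    [0, 0, -0.005, 0, 0, 0],
    [0, 0, -0.02, 0, 0, 0],
    [0, 0, -0.045, 0, 0, 0],
    [0, 0, -0.08, 0, 0, 0],
    [0, 0, -0.12, 0, 0, 0],
    [0, 0, -0.155, 0, 0, 0],
    [0, 0, -0.175, 0, 0, 0],
    [0, 0, -0.18, 0, 0, 0],
  ],
)

```text
clock: 42.35
tool_pos: [0.667, 0.2736, 0.2319]
orientation: [179.9, 0.2, 179.0]
force: [-0.9, -0.6, -1.0]
opening: 0.0496
gripper_force: 29.9
```

```bash
python3 -c "
from h import *
o=telemetry.get_obs(); print(o['tool_pos'],o['force'],o['opening'])
rows(.45,-.2,.23,179)
rows(.395,-.3305,.23,-173.8)"
```

```text
[0.667  0.2736 0.2319] [-0.914  -0.6283 -0.951 ] 0.04958165246280828
row [0.2084, -0.4775, 0.0002, 0.0021, 0.0031, -0.0006] n>=8.3
row [0.2611, -0.609, -0.0002, 0.0019, 0.0032, -0.1263] n>=10.6
```

Request:
carry_out(
  rows=[
    [0.005, -0.015, 0, 0, 0, -0.05],
    [0.016, -0.045, 0, 0, 0, -0.15],
    [0.032, -0.085, 0, 0, 0, -0.28],
    [0.05, -0.13, 0, 0, 0, -0.42],
    [0.07, -0.175, 0, 0, 0, -0.56],
    [0.09, -0.215, 0, 0, 0, -0.68],
    [0.105, -0.245, 0, 0, 0, -0.76],
    [0.11, -0.26, 0, 0, 0, -0.8],
  ],
)

```text
clock: 43.35
tool_pos: [0.5502, 0.0138, 0.2288]
orientation: [180.0, -0.0, -135.2]
force: [1.1, 0.3, -0.9]
opening: 0.0498
gripper_force: 29.9
```

Request:
carry_out(
  rows=[
    [0, 0, 0, 0, 0, 0],
    [0, 0, 0, 0, 0, 0],
  ],
)

```text
clock: 43.6
tool_pos: [0.5518, 0.0156, 0.2288]
orientation: [180.0, -0.0, -135.3]
force: [-0.3, -0.3, -1.6]
opening: 0.0498
gripper_force: 29.9
```

```bash
python3 -c "
from h import *
o=telemetry.get_obs(); print(o['tool_pos'],o['force'],o['opening'])
rows(.3954,-.334,.23,-83.8)"
```

```text
[0.5518 0.0156 0.2288] [-0.3286 -0.2674 -1.6447] 0.0498480027715481
row [0.3572, -0.1382, -0.0011, 0.0003, -0.0001, -0.898] n>=6.1
```

Request:
carry_out(
  rows=[
    [0.015, -0.006, 0, 0, 0, -0.05],
    [0.05, -0.02, 0, 0, 0, -0.15],
    [0.1, -0.039, 0, 0, 0, -0.27],
    [0.155, -0.06, 0, 0, 0, -0.41],
    [0.21, -0.081, 0, 0, 0, -0.55],
    [0.26, -0.1, 0, 0, 0, -0.68],
    [0.3, -0.116, 0, 0, 0, -0.78],
    [0.325, -0.126, 0, 0, 0, -0.84],
  ],
)

```text
clock: 44.6
tool_pos: [0.4095, -0.3042, 0.2288]
orientation: [180.0, 0.0, -87.0]
force: [0.1, -0.2, -1.0]
opening: 0.0502
gripper_force: 29.9
```

Request:
carry_out(
  rows=[
    [0.01, 0, 0, 0, 0, -0.03],
    [0.02, 0, 0, 0, 0, -0.058],
    [0.02, 0, 0, 0, 0, -0.058],
    [0.02, 0, 0, 0, 0, -0.058],
  ],
)

```text
clock: 45.1
tool_pos: [0.4112, -0.3225, 0.2288]
orientation: [180.0, 0.0, -83.8]
force: [-0.3, 0.6, -1.0]
opening: 0.0495
gripper_force: 29.9
```

```bash
python3 -c "
from h import *
im,C=look('w14'); o=telemetry.get_obs(); print(o['tool_pos'],o['force'],o['opening'])
rows(.3954,-.334,.0597,-83.8)
g=cast([(320,240)],.01,'wrist',C);print(g)"
```

```text
[ 0.4111 -0.3225  0.2289] [ 0.0895  0.2666 -1.1991] 0.049506029810207956
row [0.0098, 0.0168, 0.1692, 0.0002, 0.0002, 0.0007] n>=2.7
[[ 0.4033 -0.29  ]]
```

Request:
carry_out(
  rows=[
    [0.004, 0.008, 0, 0, 0, 0],
    [0.0095, 0.016, 0, 0, 0, 0],
    [0.0098, 0.0168, 0.01, 0, 0, 0],
    [0.0098, 0.0168, 0.04, 0, 0, 0],
    [0.0098, 0.0168, 0.08, 0, 0, 0],
    [0.0098, 0.0168, 0.12, 0, 0, 0],
    [0.0098, 0.0168, 0.14, 0, 0, 0],
    [0.0098, 0.0168, 0.145, 0, 0, 0],
  ],
)

```text
clock: 46.15
tool_pos: [0.394, -0.3342, 0.0823]
orientation: [179.8, 0.1, -83.8]
force: [-0.1, 0.1, -1.2]
opening: 0.0498
gripper_force: 29.9
```

Request:
carry_out(
  rows=[
    [0, 0, 0.008, 0, 0, 0],
    [0, 0, 0.016, 0, 0, 0],
    [0, 0, 0.021, 0, 0, 0],
    [0, 0, 0.023, 0, 0, 0],
    [0, 0, 0.023, 0, 0, 0],
    [0, 0, 0.023, 0, 0, 0],
  ],
)

```text
clock: 46.9
tool_pos: [0.3954, -0.3347, 0.0613]
orientation: [-180.0, -0.0, -83.8]
force: [0.8, 0.5, -1.7]
opening: 0.0497
gripper_force: 29.9
```

```bash
python3 -c "
from h import *
o=telemetry.get_obs(); print(o['tool_pos'],o['force'],o['opening'])
rows(.3954,-.334,.0595,-83.8)"
```

```text
[ 0.3954 -0.3347  0.0613] [ 0.8223  0.513  -1.7366] 0.049735765149239324
row [-0.0007, -0.0, 0.0018, -0.0004, -0.0002, 0.0008] n>=0.0
```

Request:
carry_out(
  rows=[
    [0, 0, 0.001, 0, 0, 0],
    [0, 0, 0.0018, 0, 0, 0],
    [0, 0, 0.0018, 0, 0, 0],
  ],
)

```text
clock: 47.28
tool_pos: [0.3952, -0.3346, 0.0592]
orientation: [180.0, 0.0, -83.8]
force: [-0.0, -0.0, -1.8]
opening: 0.0498
gripper_force: 29.9
```

Request:
carry_out(
  rows=[
    [0, 0, 0, 0, 0, 0],
    [0, 0, 0, 0, 0, 0],
    [0, 0, 0, 0, 0, 0],
    [0, 0, 0, 0, 0, 0],
  ],
  grip=0.7,
)

```text
clock: 47.78
tool_pos: [0.3953, -0.3346, 0.0593]
orientation: [-180.0, -0.0, -83.8]
force: [-0.2, 0.5, 0.5]
opening: 0.0737
gripper_force: 0.0
```

Request:
carry_out(
  rows=[
    [0, 0, -0.01, 0, 0, 0],
    [0, 0, -0.04, 0, 0, 0],
    [0, 0, -0.08, 0, 0, 0],
    [0, 0, -0.13, 0, 0, 0],
    [0, 0, -0.18, 0, 0, 0],
    [0, 0, -0.22, 0, 0, 0],
    [0, 0, -0.23, 0, 0, 0],
    [0, 0, -0.23, 0, 0, 0],
  ],
)

```text
clock: 48.78
tool_pos: [0.3952, -0.3345, 0.2899]
orientation: [-179.9, -0.0, -83.8]
force: [0.2, -0.4, -0.7]
opening: 0.0745
gripper_force: 0.0
```

```bash
python3 -c "
from h import *
o=telemetry.get_obs(); print(o['tool_pos'],o['orientation'],o['force'],o['joint_pos'])
rows(.48,.05,.30,-83.8)"
```

```text
[ 0.3952 -0.3345  0.2899] [-179.9186   -0.0251  -83.7575] [ 0.1904 -0.4145 -0.6648] [-18.5099   3.4139 -13.0408  -0.0117 -73.4609  24.7558]
row [-0.373, -0.1261, -0.01, -0.0014, -0.0004, 0.0007] n>=6.3
```

Request:
carry_out(
  rows=[
    [-0.03, -0.01, 0, 0, 0, 0],
    [-0.085, -0.028, 0, 0, 0, 0],
    [-0.14, -0.047, 0, 0, 0, 0],
    [-0.195, -0.066, 0, 0, 0, 0],
    [-0.25, -0.085, 0, 0, 0, 0],
    [-0.305, -0.104, 0, 0, 0, 0],
    [-0.35, -0.12, 0, 0, 0, 0],
    [-0.373, -0.126, 0, 0, 0, 0],
  ],
)

```text
clock: 49.78
tool_pos: [0.4794, 0.052, 0.2874]
orientation: [179.8, -0.0, -83.6]
force: [0.4, 0.3, 0.1]
opening: 0.0747
gripper_force: 0.0
```

Run:
```python
from h import *
for n in("top",):
    im=np.ascontiguousarray(viewer.snapshot(n)[...,::-1]); cv2.imwrite("pics/top3.png",im); s=cv2.cvtColor(im,cv2.COLOR_BGR2HSV)
    s0=cv2.cvtColor(cv2.imread("pics/top0.png"),cv2.COLOR_BGR2HSV)
red=lambda s:((s[...,1]>150)&((s[...,0]<8)|(s[...,0]>172))&(s[...,2]>90))
pink=lambda s:((s[...,1]>60)&(s[...,1]<150)&((s[...,0]<12)|(s[...,0]>170))&(s[...,2]>150))
white=lambda s:((s[...,2]>150)&(s[...,1]<40))
t=np.array([.4718,-.2778]);a=np.radians(6.2);R=np.array([[np.cos(a),-np.sin(a)],[np.sin(a),np.cos(a)]])
def f(nm,m,z,roi):
    x0,y0,x1,y1=roi; q=m[y0:y1,x0:x1].astype(np.uint8)
    ks=sorted(cv2.findContours(q,0,1)[0],key=cv2.contourArea)[::-1][:2]
    for k in ks:
        if cv2.contourArea(k)<40: continue
        k=k+[x0,y0]; w=(cast(k[:,0],z,"top")-t)@R*1000
        r=cv2.minAreaRect(np.float32(w)); print(nm,cv2.boundingRect(k),"board mm",np.round(r[0],1),np.round(r[1],1),round(r[2],1))
f("matches",red(s),.026,(475,255,520,300)); f("soap",pink(s),.036,(465,205,520,262)); f("light",white(s),.052,(470,215,510,255))
f("toad0",red(s0),.07,(440,295,492,350)); f("toad",red(s),.07,(440,295,492,350)); f("house",white(s),.09,(485,280,530,345))
# house column profile and change near pot/toadstool
d=np.abs(cv2.imread("pics/top0.png").astype(int)-im).max(2)
print("pot diff",np.median(d[222:262,428:464]),"toad diff",np.median(d[305:345,450:490]))
o=telemetry.get_obs();print(o['tool_pos'],o['clock'])
for n,p in(("FR",(.082,-.044)),("NR",(-.082,-.044)),): print(n,R@np.array(p)+t)
for z in(.01,.086,.12): print(z,proj([list(R@np.array([-.082+i,-.044+j])+t)+[z] for i in(-.025,.025) for j in(-.0225,.0225)],"top").round(1).tolist())
```

```text
matches (491, 262, 22, 28) board mm [  2.2 -47.4] [49.5 32.2] 0.2
soap (478, 214, 31, 42) board mm [ 82.6 -45.4] [50.7 81.7] 86.3
light (487, 215, 23, 28) board mm [ 90.7 -51.9] [42. 55.] 76.8
toad0 (453, 308, 35, 34) board mm [-82.   46.2] [57.2 59. ] 35.0
toad (455, 309, 33, 33) board mm [-83.8  45.2] [53.8 58.5] 40.6
house (511, 302, 19, 30) board mm [-82.3 -40.7] [32.4 50.7] 82.2
house (519, 280, 11, 21) board mm [-36.7 -56.6] [17.8 37. ] 76.5
pot diff 39.0 toad diff 7.0
[0.4799 0.0532 0.2874] 49.825
FR [ 0.5581 -0.3127]
NR [ 0.395  -0.3304]
0.01 [[521.0, 331.5], [497.9, 334.7], [514.9, 305.4], [492.1, 308.6]]
0.086 [[538.1, 328.6], [513.0, 332.2], [531.2, 300.5], [506.5, 303.9]]
0.12 [[546.7, 327.2], [520.6, 330.9], [539.5, 298.0], [513.8, 301.5]]
```

Run:
```python
from h import *
a=cv2.imread("pics/top0.png");b=cv2.imread("pics/top3.png"); s=cv2.cvtColor(b,cv2.COLOR_BGR2HSV)
print([(r,[int(c) for c in np.flatnonzero(s[r,484:530,1]<65)[[0,-1]]+484] if (s[r,484:530,1]<65).any() else None) for r in range(296,342,2)])
for im in(a,b):
    g=cv2.equalizeHist(cv2.cvtColor(im,cv2.COLOR_BGR2GRAY)[215:268,420:475]); g=cv2.resize(g,None,fx=4,fy=4,interpolation=cv2.INTER_CUBIC)
    c=cv2.HoughCircles(g,cv2.HOUGH_GRADIENT,1,20,param1=80,param2=15,minRadius=50,maxRadius=78)
    print("pot",None if c is None else (c[0,:3]/4+[420,215,0]))
    h=cv2.cvtColor(im,cv2.COLOR_BGR2HSV); m=((h[...,1]<90)&(h[...,2]<130)).astype(np.uint8)[215:268,420:475]
    k=max(cv2.findContours(m,0,1)[0],key=cv2.contourArea); print("pot dark",cv2.boundingRect(k+[420,215]),cv2.contourArea(k))
# tealight circle
g=cv2.resize(cv2.cvtColor(b,cv2.COLOR_BGR2GRAY)[212:260,475:515],None,fx=4,fy=4,interpolation=cv2.INTER_CUBIC)
c=cv2.HoughCircles(g,cv2.HOUGH_GRADIENT,1,20,param1=80,param2=12,minRadius=34,maxRadius=46)
if c is not None:
    p=c[0,0]/4+[475,212,0]; print("light px",p,cast(p[:2],.052,"top"))
```

```text
[(296, [522, 529]), (298, [523, 529]), (300, [523, 529]), (302, [516, 529]), (304, [508, 529]), (306, [503, 529]), (308, [496, 529]), (310, [495, 529]), (312, [495, 529]), (314, [496, 529]), (316, [496, 529]), (318, [486, 529]), (320, [486, 529]), (322, [498, 529]), (324, [484, 529]), (326, [499, 529]), (328, [499, 529]), (330, [500, 527]), (332, [484, 514]), (334, [501, 501]), (336, None), (338, None), (340, [525, 529])]
pot [[444.875 242.875  15.475]
 [451.125 236.875  14.95 ]
 [449.875 242.375  17.15 ]]
pot dark (432, 225, 32, 31) 750.5
pot [[446.625 239.375  16.6  ]
 [451.875 236.875  15.225]
 [456.375 239.625  18.525]]
pot dark (431, 225, 32, 31) 406.5
light px [497.375 231.125   9.7  ] [[ 0.5607 -0.3176]]
```

```bash
python3 -c "
from plant import workorder
print(workorder.close_job())"
```

```text
the job is handed in; nothing more can be done
None
```

The gift display is laid out and handed in, with no verdict returned: by camera, soap, matchbox, tealight and hare are within about 4 mm, and the house is about 5 mm off (limit 12 mm); the candle pot and toadstool looked unmoved, and uprightness was only judged by eye.

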